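# Level the bath caddy's shelf and hold it pressed

### The arm

A 6-joint arm with a two-finger parallel gripper is mounted at the origin on the work surface. World frame = base frame: x ahead of the robot, y to its left, z up, the work surface at z = 0. Lengths are in m, angles in rad, forces in N, time in s.
With the tool pointing down it reaches from about 0.325 to 0.85 m from the base axis. Payload 15.5 kg.
Tool frame: the origin (TCP) lies at the very end of the fingers, on their centre line; the grasp point (between the pads) lies 19 mm behind it; x points along the fingers, y is the direction in which the jaws open and shut, and the axes are right-handed (so a half turn about x gives the same grasp; the last joint's range is limited). The gripper opens to 91 mm and grips with 3 to 60 N. Pads are 32 mm wide; open, the fingers measure 118 mm over their backs; the gripper's body (76 mm by 178 mm) begins 60 mm behind the grasp point.
Start: joints at [-1.304, 0.494, 1.345, -0, 1.302, -0.096], TCP at [0.222, -0.584, 0.178] pointing down, gripper open.
Joint ranges: [-2.91, 2.91], [-0.82, 2.16], [0.22, 2.67], [-1.22, 4.37], [0.12, 2.79], [-3.08, 3.08]. Speed limits (rad/s): [1.89, 1.89, 2.57, 3.01, 3.01, 3.01].

### API

Orientations are given as [roll, pitch, yaw] about the fixed x, y, z axes, in that order (R = Rz(yaw) Ry(pitch) Rx(roll)).
In Python, from rig import r gives the robot as it stands. The module is installed in compiled form; this text tells all that it offers.
- The arm moves only by the tool apply_moves, never from a script. Its argument "steps" is one flat list of numbers, 5 for each row, row after row: the finger opening in m, from 0 to 0.0912, then the shift along the tool's x, y, z in m, then the turn about the tool's x in rad. A call has 1 to 20 rows; each row is the pose to reach, as a shift and turn from the pose measured when the call began, along the tool's axes at that moment; what a row does not reach only later rows make up. A row lasts 1/8 s, in which the tool goes at most 62.5 mm and 10.7 degrees, less where a joint would pass 70% of its speed; a pose out of reach is approached as far as the arm can. A call with a gripper value outside its range is refused whole. The fingers move at their own pace and stop on an object; "force" is the grip in N (left out, the last holds). Time passes only in rows, so rows that repeat a pose let the fingers close. It gives the time, the measured TCP pose, the force and the opening at its end, in the units of the state.
- r.observe(): the state, without advancing time (a new reading comes with each control period).
- r.capture(name): name is "side" or "top" or "wrist"; returns the picture (420x560x3 uint8, red, green, blue); there is no depth.
- r.camera_params(name): a dict with "camera_matrix" (3x3 intrinsics, pixels), "R" (3x3) and "t" (3): a world point X has camera coordinates R X + t. Camera axes: x right, y down, z forward; pixel columns grow to the right and rows downward; lengths in m; the calibration is good to about 2 mm. A picture is of the moment at which its call begins: read the wrist's pose just before it. camera_params takes no time and is no camera call; for the wrist camera it gives the pose at the moment of the call.
- r.hand_in(): hands the job in, once; it reports no verdict.
The state is a dict: "time_s": time; "joints": joint angles; "joint_velocities": joint speeds; "joint_torque": joint torques, N m; "ee_pos": TCP position; "eef_rot": TCP orientation; "ft_force": force on the tool from outside, world axes, zero at the start; "wrist_torque": the same for the moment, N m; "width": finger opening in m.
Only numpy, scipy, OpenCV 4.12 (cv2) and the standard library are available. Lean on these libraries where they do the work, as an engineer would, in place of code of your own. Each camera call takes 0.05 s, during which the arm holds its last target.

### The job

Press the soap box lid that carries the spirit level shut until it snaps home. With the lid shut, grip the blue knob of the levelling foot, push that end of the shelf down against its spring to the stop, and turn the knob until the bubble sits in the middle between the two black marks. Finish while still pressing the knob down to the stop with the bubble centred (do not let go), and leave the dish, shampoo bottle, tumbler and pump dispenser where they are.

Things in the scene. Friction and masses are not known exactly. Their poses are not given: they have to be found in the camera images.
- lid (a joint): opening angle (rad) of the white lid (86 x 119 x 6 mm) of the soap box on the stainless sliding-arm shelf. 0 = shut, starts 0.5 to 1.0. It stays where it is left; over the last 0.1 rad it meets a spring catch (about 10 N at the pad), and springs back to about 0.1 unless pushed past it to below 0.03, where it stays
- lid_hinge (a point): middle of the lid's hinge line, at mid-thickness of the lid, 33 mm above the underside of the shelf; y axis points horizontally away from the knob when the lid is shut, x axis along the hinge; the lid runs 119 mm from here towards the knob (its -y), its free edge rising as it opens
- lid_pad (a point): middle of the grey press pad on the lid's top face, near its free edge, 101 mm from the hinge line and 4 mm above the lid's mid-plane; axes as the lid's (z is the lid's outward normal)
- vial (a point): centre of the yellow-green spirit level vial on the lid (46 mm long, its holder rises 10 mm over the lid's top face, spans 17 to 77 mm from the hinge line); y axis runs along the vial, positive towards the lid's hinge, away from the knob. Two black marks lie 8.5 mm either side of it
- bubble_mid (a point): middle of the white bubble (10 mm long, 8 mm wide) of that vial. The bubble floats to the higher end, up to 13.6 mm either side of the vial's centre, and takes about 0.5 s to settle. With the lid shut it moves 4 mm per 0.01 rad of shelf tilt
- knob_grip (a point): centre of the blue bar grip (54 mm long, 16 mm wide, 36 mm high) of the levelling foot's knob, on its upright axis, 235 mm from the shelf's hinge line; x axis along the bar, z up. The bar's top is 17 mm above this point; 17 mm below it is the top of the round grey skirt (68 mm across, 8 mm thick), which stands on the shelf and can be pushed on
- seat (a joint): spring travel of the levelling foot as a shelf angle (rad): -0.02 = sprung up (as it is when nobody presses), 0 = pressed down to its stop. Pressing at the knob takes about 3 N to begin and 9 N to reach the stop, and moves the knob down by 4.7 mm; the bubble shifts 8 mm, and pushing 10 N harder about 2 mm more, so read it while pressing steadily
- dish_mid (a point): centre of the white ceramic dish (90 mm wide, 22 mm high), a bystander in the caddy's basket (280 x 160 mm, on the side away from the knob)
- shampoo_mid (a point): centre of the green shampoo bottle (56 mm wide, 165 mm high), a bystander in the basket
- tumbler_mid (a point): centre of the blue glass tumbler (64 mm wide, 95 mm high), a bystander in the basket
- pump_mid (a point): centre of the white pump dispenser's body (58 mm wide, 127 mm high with its steel pump; this point is 45 mm up), a bystander in the basket
- knob (a joint): turn of that knob (rad), grows clockwise seen from above, range -1.6 to 1.6, about 0.2 N m, stays where left. Clockwise raises the knob's end of the shelf (7 mm per rad near 0, half as much near -1) and moves the bubble towards the knob (vial's -y), about 12 mm per rad near 0. Starts -1.25 to -0.8, too low with the foot pressed: it needs 0.5 to 1.4 rad clockwise; the level value differs each time

How it is judged:
By the outcome, as a careful person would: the job done as asked, in the order asked, and still so for the second after the job is handed in, while the arm keeps its last pose, push and grip.
It also fails if it takes over 72 s, if anything falls off the work surface, if the arm or the gripper's body presses on something with over 40 N, if the wrist force passes 120 N, or if a joint passes its speed limit or range.

## Working session

There is one attempt and no reset: what is moved stays moved. The work goes in short steps, Python scripts to look and compute and a tool call to move; the robot and the scene stay as the last step left them, time stands still between calls to the robot, and variables do not carry over. Pictures are saved under pics/ and viewed, and the job is handed in when it is done.

Besides the shell and the picture viewer there is one more tool, called after "Call:" as name(argument=value, ...) on one line, values as JSON. apply_moves: Moves the arm, as the interface text tells. Its arguments: {"type":"object","properties":{"steps":{"type":"array"},"force":{"type":"number"}},"required":["steps"]}

```bash
mkdir -p pics; python3 - <<'E'
from rig import r
import cv2,json
print(r.observe())
for n in ["side","top","wrist"]:
    p=r.camera_params(n); print(n,p)
    cv2.imwrite(f"pics/{n}0.png",r.capture(n)[:,:,::-1])
E
```

```text
{'time_s': 0.0, 'joints': array([-1.30348303e+00,  4.94226661e-01,  1.34615217e+00,  1.30749631e-05,
        1.30246801e+00, -9.54992562e-02]), 'joint_velocities': array([ 0.0004586 , -0.00130411, -0.00152359,  0.00243372, -0.00168612,
        0.00042411]), 'joint_torque': array([ 1.79356335e-03, -8.78841591e+01, -3.81850362e+01,  7.07114744e-02,
        5.35150780e-02, -1.83551238e-04]), 'ee_pos': array([ 0.2217101 , -0.58389608,  0.17720412]), 'eef_rot': array([-1.6763438 ,  1.56954208,  1.82805793]), 'ft_force': array([-0.2869761 ,  0.36997878,  0.26882106]), 'wrist_torque': array([-0.00109037,  0.00215503, -0.0872907 ]), 'width': 0.09100924226774862}
side {'camera_matrix': array([[390.36028656,   0.        , 283.39055946],
       [  0.        , 390.36028656, 214.0358469 ],
       [  0.        ,   0.        ,   1.        ]]), 'R': array([[ 0.88718633, -0.46084009, -0.02295282],
       [-0.27094424, -0.4800523 , -0.83434945],
       [ 0.37348312,  0.74644236, -0.55075781]]), 't': array([-0.46030107,  0.27112005,  0.57025708])}
top {'camera_matrix': array([[416.64476446,   0.        , 273.27825998],
       [  0.        , 416.64476446, 217.93111484],
       [  0.        ,   0.        ,   1.        ]]), 'R': array([[ 0.02320832, -0.99944963,  0.02370245],
       [-0.98213609, -0.02722193, -0.18619255],
       [ 0.18673531, -0.01895782, -0.98222733]]), 't': array([0.00969171, 0.5546933 , 0.85255659])}
wrist {'camera_matrix': array([[292.14614914,   0.        , 278.78075195],
       [  0.        , 292.14614914, 214.69994574],
       [  0.        ,   0.        ,   1.        ]]), 'R': array([[ 3.54553687e-01, -9.35035643e-01,  1.72150547e-04],
       [-9.06585352e-01, -3.43720615e-01,  2.44865551e-01],
       [-2.28898847e-01, -8.69740533e-02, -9.69557029e-01]]), 't': array([-0.62567187, -0.02688276,  0.38968675])}
```

View pics/side0.png

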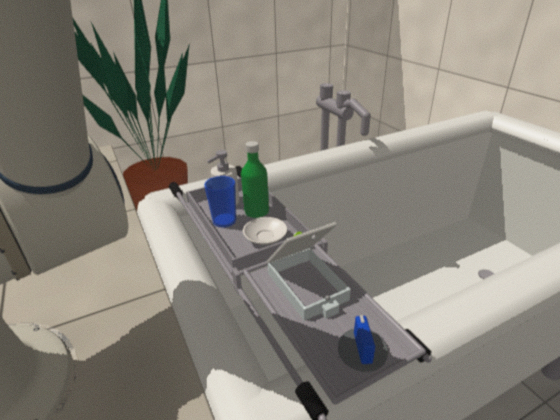

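View pics/top0.png

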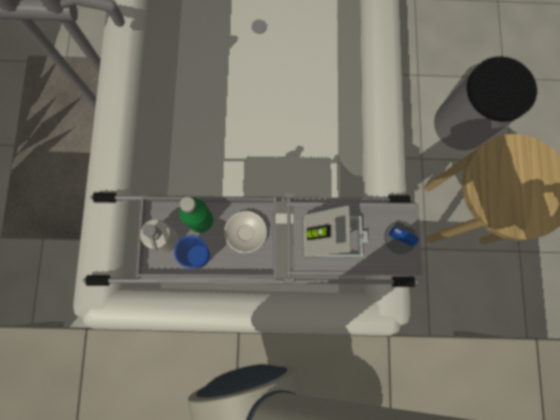

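View pics/wrist0.png

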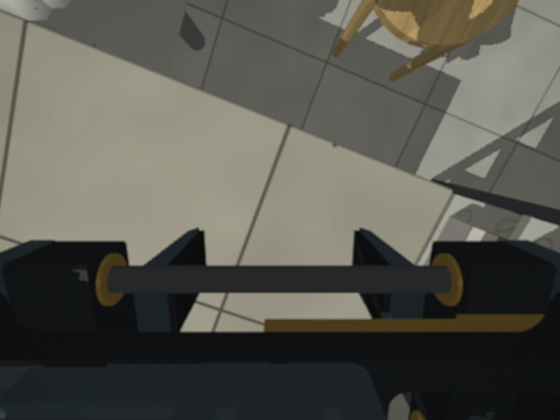

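```bash
python3 - <<'E'
import cv2
s=cv2.imread("pics/side0.png"); t=cv2.imread("pics/top0.png")
cv2.imwrite("pics/c1.png",cv2.resize(s[200:400,220:440],None,fx=3.6,fy=3,interpolation=cv2.INTER_CUBIC)[:600])
cv2.imwrite("pics/c2.png",cv2.resize(t[180:300,260:440],None,fx=4.4,fy=4.4,interpolation=cv2.INTER_CUBIC))
E
```

```text
(no output)
```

View pics/c1.png

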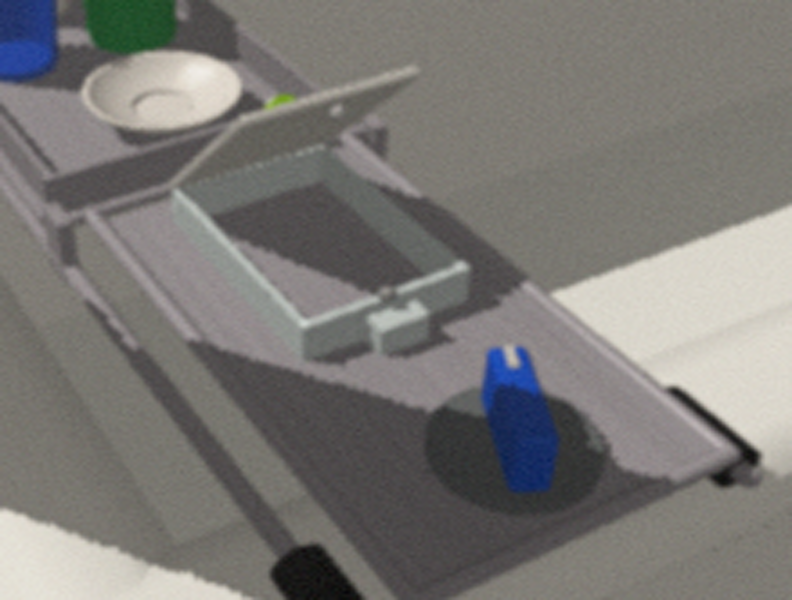

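View pics/c2.png

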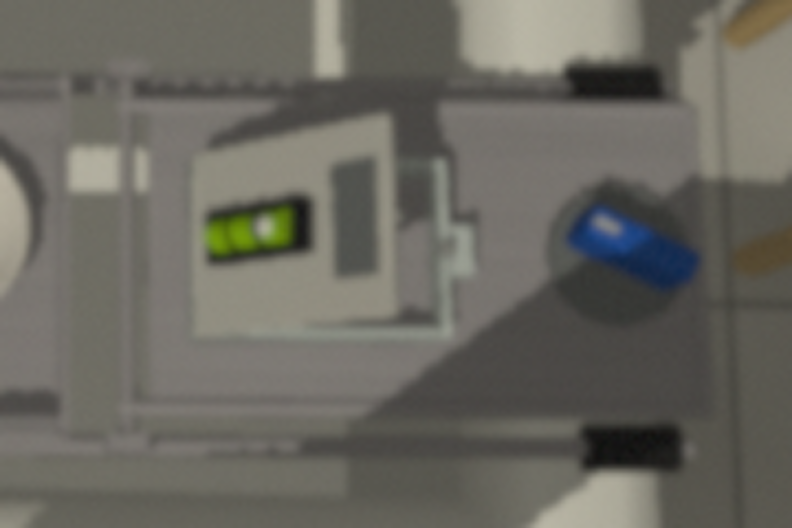

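```bash
cat > h.py <<'E'
from rig import r
import numpy as np, cv2
def P(n):
    p=r.camera_params(n); return p["camera_matrix"]@np.c_[p["R"],p["t"]]
def tri(a,b,n1="side",n2="top"):
    X=cv2.triangulatePoints(P(n1),P(n2),np.array(a,float).reshape(2,1),np.array(b,float).reshape(2,1)).ravel()
    X=X[:3]/X[3]; e=[]
    for n,u in((n1,a),(n2,b)):
        e.append(np.linalg.norm(proj(X,n)-u))
    return X,e
def proj(X,n):
    q=P(n)@np.r_[X,1]; return q[:2]/q[2]
def plane(u,z,n,Pm=None):
    p=r.camera_params(n) if Pm is None else Pm
    c=-p["R"].T@p["t"]; d=p["R"].T@np.linalg.inv(p["camera_matrix"])@np.array([*u,1.])
    return c+d*(z-c[2])/d[2]
E
python3 - <<'E'
from h import *
np.set_printoptions(precision=4,suppress=True)
S=lambda x,y:(220+x/3.6,200+y/3); T=lambda x,y:(260+x/4.4,180+y/4.4)
for k,a,b in [("mark",(512,357),(605,223)),("rim front near",(303,325),(448,335)),("rim front far",(465,265),(443,160)),
 ("lid far free",(415,68),(391,112)),("lid near free",(243,118),(395,318)),("hinge near",(178,190),(193,335)),("skirt",(517,452),(620,252)),("latch",(400,312),(463,250))]:
    X,e=tri(S(*a),T(*b)); print(k,X,e)
t=cv2.imread("pics/top0.png"); s=cv2.imread("pics/side0.png")
for n,i,roi in(("top",t,(380,440,215,255)),("side",s,(340,385,300,375))):
    b,g,rr=[i[:,:,k].astype(int) for k in range(3)]
    m=((b>g*1.6)&(b>rr*1.8)&(b>50)).astype(np.uint8); mm=np.zeros_like(m); x0,x1,y0,y1=roi; mm[y0:y1,x0:x1]=m[y0:y1,x0:x1]
    c=max(cv2.findContours(mm,0,2)[0],key=cv2.contourArea); print(n,cv2.minAreaRect(c),cv2.boundingRect(c))
E
```

```text
mark [ 0.5241 -0.2274  0.1132] [np.float64(0.6986433246102737), np.float64(0.415517436441932)]
rim front near [ 0.4726 -0.1582  0.0954] [np.float64(0.7021996166742595), np.float64(0.4462317559773849)]
rim front far [ 0.5546 -0.1568  0.0963] [np.float64(0.35497385759583133), np.float64(0.23416940047261728)]
lid far free [ 0.5541 -0.112   0.194 ] [np.float64(0.31830954764688196), np.float64(0.22833258285682187)]
lid near free [ 0.4695 -0.1134  0.1942] [np.float64(1.2688718059119803), np.float64(0.8773545976909547)]
hinge near [ 0.4709 -0.0402  0.094 ] [np.float64(1.4503331470079839), np.float64(1.06520744844308)]
skirt [ 0.5165 -0.247   0.0733] [np.float64(0.40980767240530014), np.float64(0.23494417422596894)]
latch [ 0.5136 -0.167   0.0916] [np.float64(1.0630923396468448), np.float64(0.6798523615815574)]
top ((403.7068786621094, 236.0172576904297), (27.57435417175293, 10.5045166015625), 23.198589324951172) (390, 230, 28, 15)
side ((364.1114807128906, 339.4737548828125), (48.957157135009766, 17.177949905395508), 76.75948333740234) (354, 316, 21, 48)
```

```bash
python3 - <<'E'
from h import *
from scipy.spatial.transform import Rotation as Ro
np.set_printoptions(precision=4,suppress=True)
o=r.observe(); R=Ro.from_euler("xyz",o["eef_rot"]).as_matrix(); print(R)
t=cv2.imread("pics/top0.png"); s=cv2.imread("pics/side0.png")
for z in(.1,.11): print(plane((403.7,236),z,"top"))
print("camtop",plane((0,0),0,"top")*0+-r.camera_params("top")["R"].T@r.camera_params("top")["t"], -r.camera_params("side")["R"].T@r.camera_params("side")["t"])
# bar direction at z=.095
c,(w,h),a=(403.7,236.0),(27.6,10.5),np.radians(23.2)
for s_ in(-1,1): print(plane((c[0]+s_*w/2*np.cos(a),c[1]+s_*w/2*np.sin(a)),.105,"top"))
print("dish/shampoo/pump", plane((245,232),.08,"top"),plane((190,203),.22,"top"))
print(R.T@(np.array([.512,-.113,.21])-o["ee_pos"]))
E
```

```text
[[-0.0002  0.3549 -0.9349]
 [ 0.0009 -0.9349 -0.3549]
 [-1.     -0.0009 -0.0001]]
[ 0.5148 -0.2438  0.1   ]
[ 0.5133 -0.2404  0.11  ]
camtop [0.3854 0.0409 0.9405] [ 0.2688 -0.5076  0.5297]
[ 0.5246 -0.2164  0.105 ]
[ 0.5036 -0.2677  0.105 ]
dish/shampoo/pump [0.5174 0.0826 0.08  ] [0.5451 0.1746 0.22  ]
[-0.0323 -0.3374 -0.4385]
```

Call:
apply_moves(steps=[0.0,-0.06,0,0,0.1,0.0,-0.09,0,0,0.2,0.0,-0.093,-0.044,-0.055,0.36,0.0,-0.093,-0.088,-0.11,0.36,0.0,-0.093,-0.131,-0.166,0.36,0.0,-0.093,-0.175,-0.222,0.36,0.0,-0.093,-0.219,-0.277,0.36,0.0,-0.093,-0.262,-0.332,0.36,0.0,-0.093,-0.306,-0.388,0.36,0.0,-0.093,-0.35,-0.443,0.36,0.0,-0.093,-0.35,-0.443,0.36,0.0,-0.093,-0.35,-0.443,0.36], force=20)

```text
time_s: 1.65
ee_pos: [0.513, -0.0961, 0.2704]
eef_rot: [-1.364, 1.569, 1.785]
ft_force: [-0.7, -0.3, 0.6]
width: 0.0007
```

```bash
python3 - <<'E'
from h import *
cv2.imwrite("pics/side1.png",r.capture("side")[:,:,::-1])
o=r.observe();print(o["ee_pos"],o["eef_rot"],o["ft_force"],o["width"],o["time_s"],o["joints"])
E
```

```text
[ 0.51220275 -0.09782634  0.27042917] [-0.94667168  1.56944189  2.20112397] [-1.0975916  -0.57469188 -0.81194462] 0.000549608697236445 1.7 [-3.03867481e-01  2.64001857e-01  1.45544855e+00  8.14013103e-04
  1.42323142e+00  1.26060573e+00]
```

View pics/side1.png

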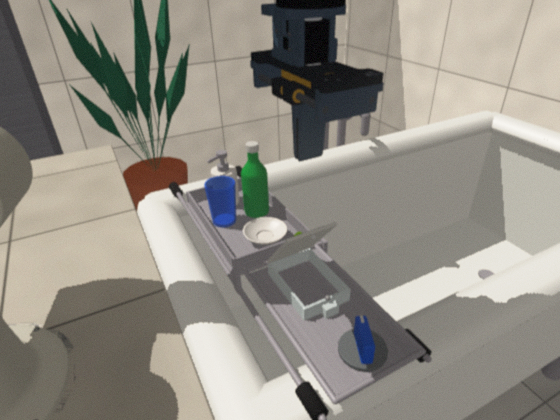

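Call:
apply_moves(steps=[0.0,0.04,-0.01,0,0,0.0,0.07,-0.01,0,0,0.0,0.08,-0.01,0,0,0.0,0.086,-0.003,0,0,0.0,0.092,0.004,0,0,0.0,0.098,0.011,0,0,0.0,0.104,0.015,0,0,0.0,0.11,0.019,0,0,0.0,0.116,0.023,0,0,0.0,0.122,0.027,0,0,0.0,0.13,0.03,0,0,0.0,0.138,0.034,0,0,0.0,0.145,0.037,0,0,0.0,0.152,0.039,0,0,0.0,0.152,0.039,0,0])

```text
time_s: 3.58
ee_pos: [0.5179, -0.1466, 0.1223]
eef_rot: [2.186, 1.552, -0.949]
ft_force: [-3.6, -63.4, 38.4]
width: 0.0006
```

```bash
python3 - <<'E'
from h import *
s=r.capture("side");t=r.capture("top")
cv2.imwrite("pics/side2.png",cv2.resize(s[180:400,200:440],None,fx=3,fy=2.7)[:,:,::-1])
cv2.imwrite("pics/top2.png",t[:,:,::-1])
o=r.observe();print(o["ee_pos"],o["eef_rot"],o["ft_force"],o["width"],o["time_s"])
E
```

```text
[ 0.5179591  -0.14643801  0.12255946] [ 2.19429097  1.55207598 -0.93991631] [ -3.33604865 -62.6220374   38.42478397] 0.0005421960560489143 3.675
```

View pics/side2.png

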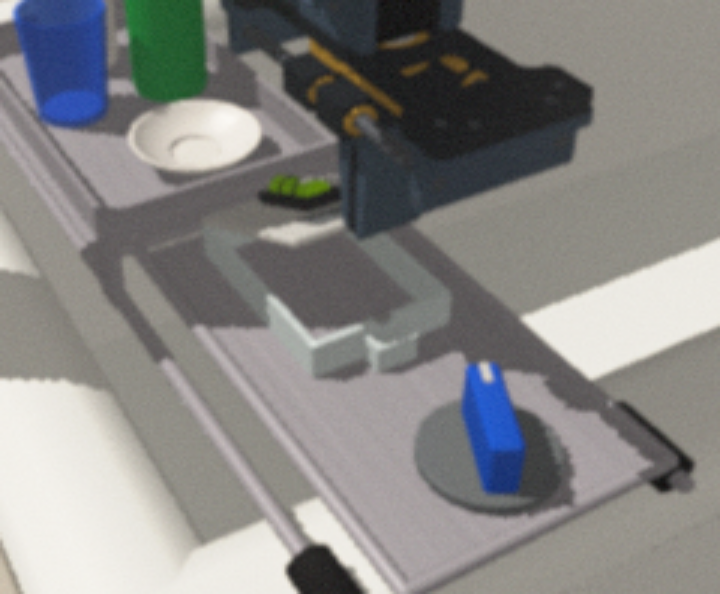

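View pics/top2.png

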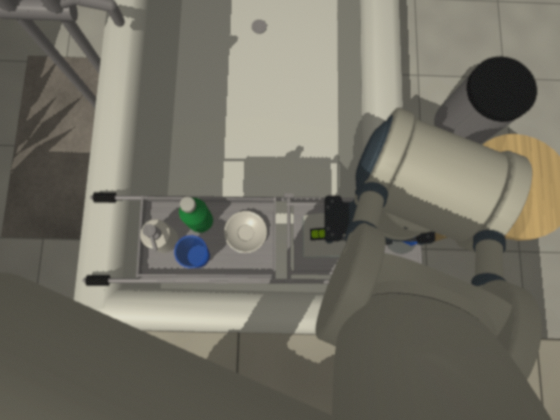

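Call:
apply_moves(steps=[0.0,0,0.006,0,0,0.0,-0.005,0.012,0,0,0.0,-0.05,0.012,0,0,0.0,-0.1,0.012,0,0,0.0,-0.14,0.012,0,0,0.0,-0.14,0.012,0,0])

```text
time_s: 4.42
ee_pos: [0.5177, -0.1563, 0.2654]
eef_rot: [2.321, 1.549, -0.813]
ft_force: [0.5, 0.7, 0.2]
width: 0.0005
```

```bash
python3 - <<'E'
from h import *
s=r.capture("side");t=r.capture("top")
cv2.imwrite("pics/side3.png",cv2.resize(s[180:400,200:440],None,fx=3,fy=2.7)[:,:,::-1])
cv2.imwrite("pics/top3.png",t[:,:,::-1])
o=r.observe();print(o["ee_pos"],o["eef_rot"],o["ft_force"],o["width"],o["time_s"])
E
```

```text
[ 0.51611376 -0.15577447  0.26217407] [ 2.18542276  1.55314439 -0.9483441 ] [-0.28305383 -0.16589916 -0.57080831] 0.00048161067125078444 4.525
```

View pics/side3.png

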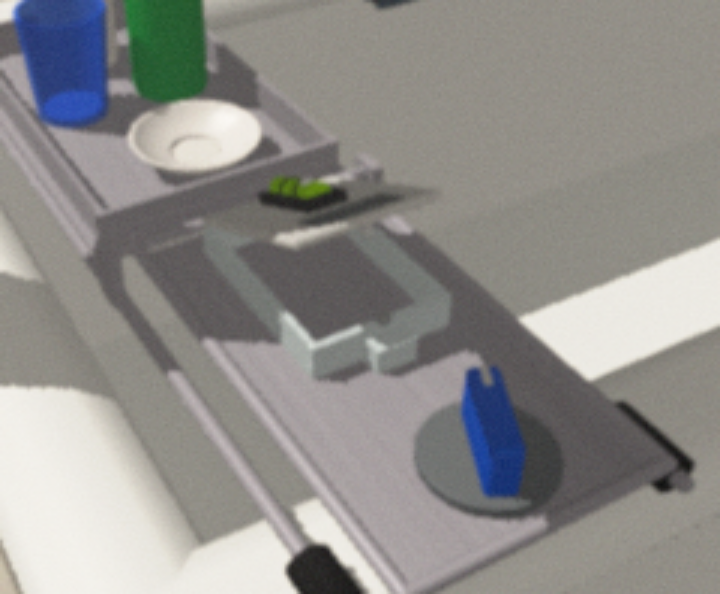

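View pics/top3.png

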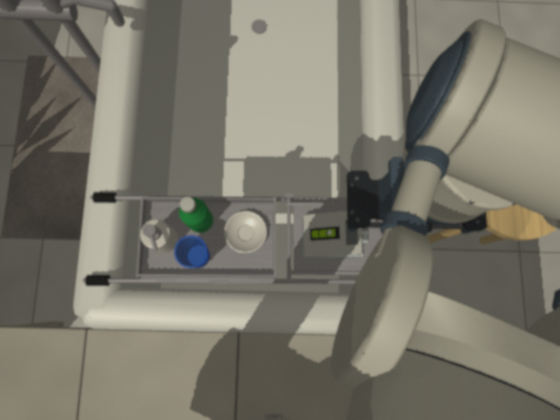

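```bash
python3 - <<'E'
from h import *
p=r.camera_params("side"); c=-p["R"].T@p["t"]
for u,x in(((293.3,270),.470),((346,250.4),.5545)):
    d=p["R"].T@np.linalg.inv(p["camera_matrix"])@np.array([*u,1.]); X=c+d*(x-c[0])/d[0]
    print(X, np.hypot(X[1]+.04,X[2]-.097), np.arctan2(X[2]-.097,-X[1]-.04))
E
```

```text
[ 0.47       -0.13259585  0.15183915] 0.10761656046431159 0.5346954998986891
[ 0.5545     -0.14205143  0.16159577] 0.12077710537638313 0.5643119813226222
```

Call:
apply_moves(steps=[0.0,0.02,-0.04,0,0,0.0,0.07,-0.04,0,0,0.0,0.095,-0.04,0,0,0.0,0.105,-0.04,0,0,0.0,0.11,-0.038,0,0,0.0,0.115,-0.036,0,0,0.0,0.12,-0.034,0,0,0.0,0.125,-0.033,0,0])

```text
time_s: 5.52
ee_pos: [0.5174, -0.1249, 0.1368]
eef_rot: [2.212, 1.553, -0.922]
ft_force: [-0.5, 0.1, -0.3]
width: 0.0004
```

```bash
python3 - <<'E'
from h import *
s=r.capture("side")
cv2.imwrite("pics/side4.png",cv2.resize(s[180:400,200:440],None,fx=3,fy=2.7)[:,:,::-1])
o=r.observe();print(o["ee_pos"],o["eef_rot"],o["ft_force"],o["width"],o["time_s"])
E
```

```text
[ 0.51702496 -0.1248007   0.13613034] [ 2.18030788  1.55328856 -0.95365703] [-1.12962242 -0.53712874 -1.02710128] 0.0006189392667716065 5.575
```

View pics/side4.png

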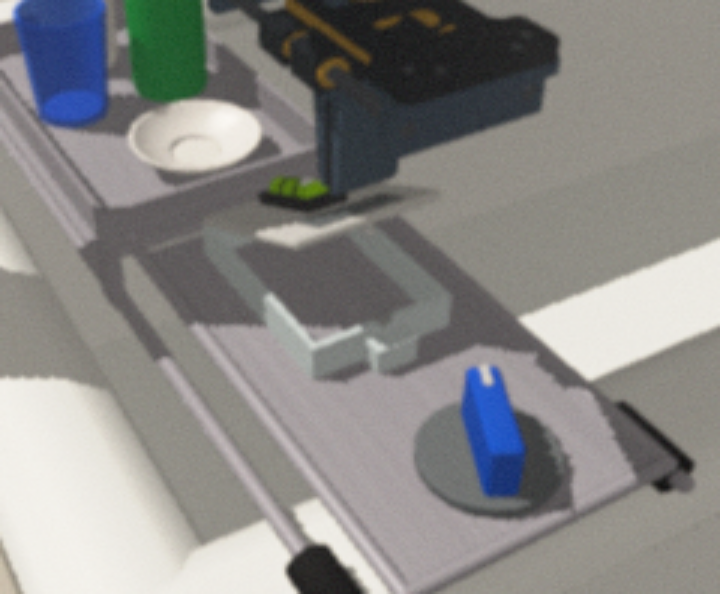

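```bash
python3 - <<'E'
from h import *
print(tri((300.7,249.6),(324,233)))
t=cv2.imread("pics/top3.png");s=cv2.imread("pics/side4.png")
cv2.imwrite("pics/c3.png",cv2.resize(t[190:290,270:390],None,fx=6,fy=6,interpolation=cv2.INTER_CUBIC))
w=r.capture("wrist");cv2.imwrite("pics/w4.png",w[:,:,::-1])
s=r.capture("side");cv2.imwrite("pics/c4.png",cv2.resize(s[230:330,250:360],None,fx=7,fy=6,interpolation=cv2.INTER_CUBIC)[:,:,::-1])
E
```

```text
(array([ 0.51289033, -0.07561016,  0.13237876]), [np.float64(0.9617305396449938), np.float64(0.6961389828664727)])
```

View pics/c3.png

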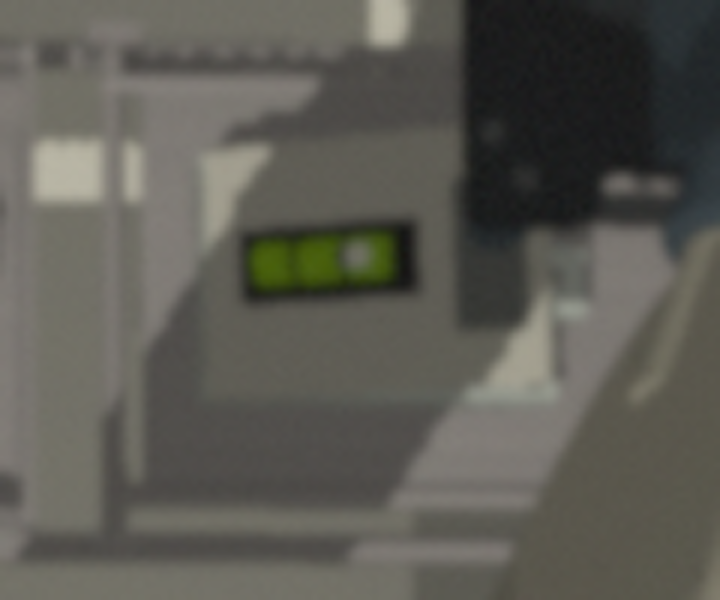

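View pics/w4.png

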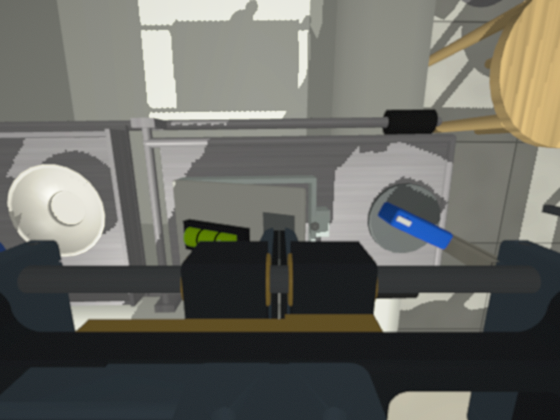

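View pics/c4.png

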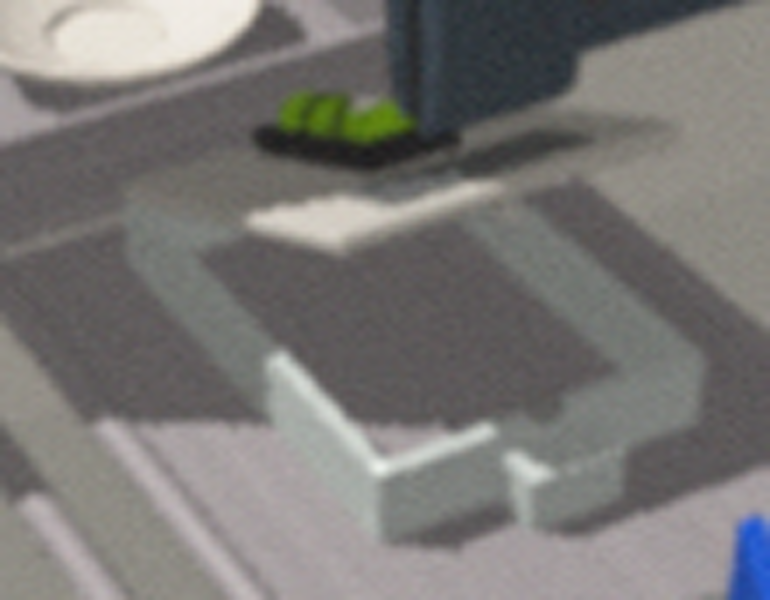

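```bash
python3 - <<'E'
from h import *
print(tri((298.6,271.3),(362,254.2)))
o=r.observe()
u=proj(o["ee_pos"],"side"); print("tcp side",u, "c4", (u[0]-250)*7,(u[1]-230)*6, proj(o["ee_pos"],"wrist"))
p=r.camera_params("side"); c=-p["R"].T@p["t"]
for u,x in(((298.6,271.3),.470),((347.1,251.3),.5545)):
    d=p["R"].T@np.linalg.inv(p["camera_matrix"])@np.array([*u,1.]); X=c+d*(x-c[0])/d[0]
    print(X, np.hypot(X[1]+.04,X[2]-.097), np.arctan2(X[2]-.097,-X[1]-.04))
E
```

```text
(array([ 0.4704258 , -0.14412615,  0.15765567]), [np.float64(1.1912015977620016), np.float64(0.7818702527387636)])
tcp side [317.96237108 264.46018968] c4 475.73659753132523 206.76113807046488 [277.69539201 236.96865236]
[ 0.47       -0.14823327  0.16158427] 0.1260379624018832 0.5379995919572343
[ 0.5545     -0.14483913  0.16184432] 0.1232721687383283 0.5539205765448849
```

```bash
python3 - <<'E'
from h import *
for X in ([.5122,-.0978,.2704],[.518,-.1465,.1225],[.517,-.1248,.136]):
    for dz in(0,.02): print(X,dz,proj(np.array(X)+[0,0,dz],"side"))
s=cv2.imread("pics/side1.png");cv2.imwrite("pics/c5.png",cv2.resize(s[60:200,230:400],None,fx=4,fy=4,interpolation=cv2.INTER_CUBIC))
E
```

```text
[0.5122, -0.0978, 0.2704] 0 [307.24750399 180.53102013]
[0.5122, -0.0978, 0.2704] 0.02 [307.40563583 167.51015481]
[0.518, -0.1465, 0.1225] 0 [325.93366393 279.81035087]
[0.518, -0.1465, 0.1225] 0.02 [326.43623258 269.75725694]
[0.517, -0.1248, 0.136] 0 [317.99151701 264.84389066]
[0.517, -0.1248, 0.136] 0.02 [318.33713851 254.6529818 ]
```

View pics/c5.png

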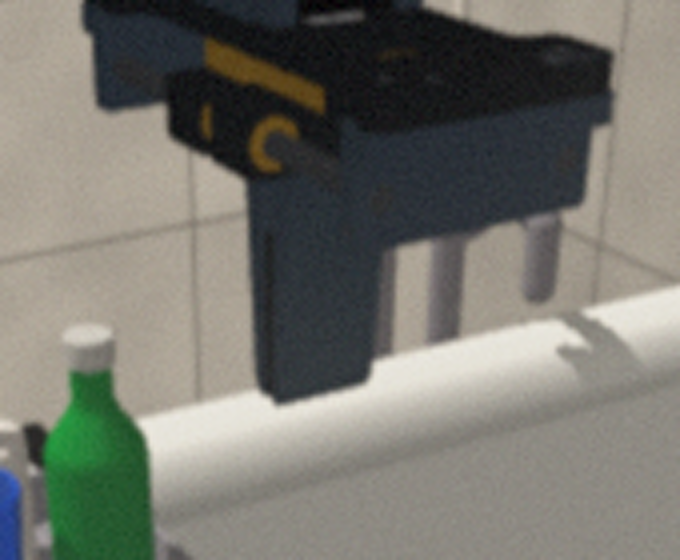

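```bash
python3 - <<'E'
from h import *
print(r.observe()["ee_pos"])
for n,X in dict(skirt=(0.5165,-.247,.073),mark=(.5241,-.2274,.1132),rimfar=(.5546,-.1568,.0963),dish=(.5174,.0826,.08),tcp=r.observe()["ee_pos"]).items():
    print(n,[proj(np.array(X),c).round(1) for c in("wrist","side","top")])
p=r.camera_params("wrist");print(-p["R"].T@p["t"])
E
```

```text
[ 0.51703858 -0.1246229   0.13661677]
skirt [array([403.7, 217.4]), array([363.2, 350.9]), array([401. , 237.1])]
mark [array([402.1, 220.3]), array([361.5, 319.2]), array([397.7, 230.3])]
rimfar [array([315.2, 180.3]), array([348.8, 288.5]), array([360.8, 216.2])]
dish [array([ 52.2, 217.2]), array([262.8, 226.3]), array([245., 232.])]
tcp [array([277.7, 237. ]), array([318. , 264.5]), array([349.5, 230.6])]
[ 0.58432379 -0.12171407  0.34448498]
```

Call:
apply_moves(steps=[0.0,-0.006,-0.004,0,0,0.0,-0.006,-0.01,0,0,0.0,-0.003,-0.01,0,0,0.0,0.0,-0.01,0,0,0.0,0.003,-0.01,0,0,0.0,0.006,-0.01,0,0])

```text
time_s: 6.42
ee_pos: [0.517, -0.1148, 0.1301]
eef_rot: [2.171, 1.554, -0.963]
ft_force: [0.2, -0.2, 0.1]
width: 0.0003
```

```bash
python3 - <<'E'
from h import *
s=r.capture("side");cv2.imwrite("pics/c6.png",cv2.resize(s[200:300,250:360],None,fx=7,fy=6,interpolation=cv2.INTER_CUBIC)[:,:,::-1])
o=r.observe();print(o["ee_pos"],o["eef_rot"],o["ft_force"],o["width"],o["time_s"])
T=o["ee_pos"]
for dz in(0,.01,.02,.03): print(proj(T+[0,0,dz],"wrist"),proj(T+[0,0,dz],"side"))
E
```

```text
[ 0.51679426 -0.11474666  0.1298351 ] [ 2.15492624  1.55385701 -0.97911522] [ 0.24397963 -0.85130803 -0.28975919] 0.00047292534803134974 6.475
[277.7221563  236.95890395] [314.36342871 264.17707669]
[277.88795217 241.30250948] [314.49827095 259.2140523 ]
[278.06998764 246.07156816] [314.6356091  254.15916299]
[278.27077155 251.33180829] [314.77551311 249.0098343 ]
```

View pics/c6.png

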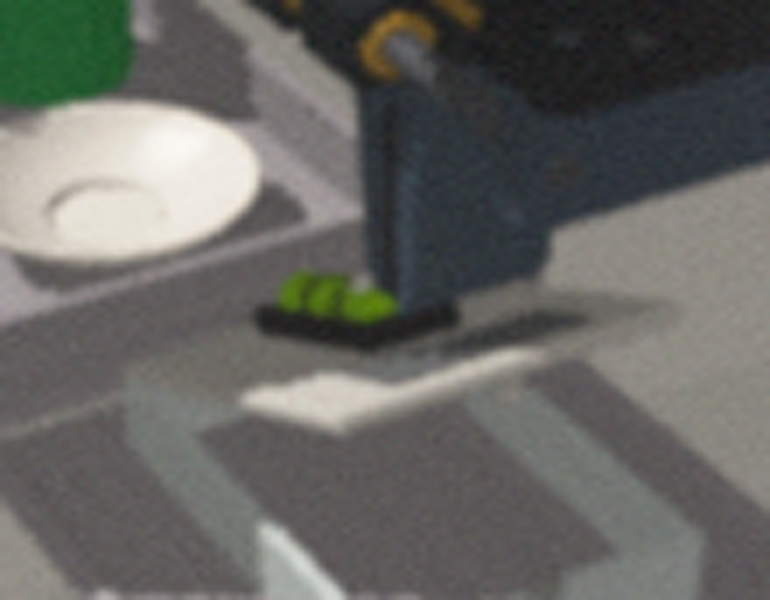

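```bash
python3 - <<'E'
from h import *
for T in ([.518,-.1465,.1225],[.516,-.1558,.262]):
    for dz in(0,.08,.12): print(T,dz,proj(np.array(T)+[0,0,dz],"top"))
w=r.capture("wrist");t=r.capture("top")
cv2.imwrite("pics/w7.png",cv2.resize(w[150:320,160:400],None,fx=3.3,fy=3.3,interpolation=cv2.INTER_CUBIC)[:,:,::-1])
cv2.imwrite("pics/t7.png",cv2.resize(t[150:300,250:450],None,fx=4,fy=4,interpolation=cv2.INTER_CUBIC)[:,:,::-1])
E
```

```text
[0.518, -0.1465, 0.1225] 0 [358.95585834 231.51949913]
[0.518, -0.1465, 0.1225] 0.08 [368.94366028 224.69713788]
[0.518, -0.1465, 0.1225] 0.12 [374.76210258 220.72273835]
[0.516, -0.1558, 0.262] 0 [383.41505952 219.95266602]
[0.516, -0.1558, 0.262] 0.08 [398.74825846 210.13481977]
[0.516, -0.1558, 0.262] 0.12 [407.98189809 204.22252094]
```

View pics/w7.png

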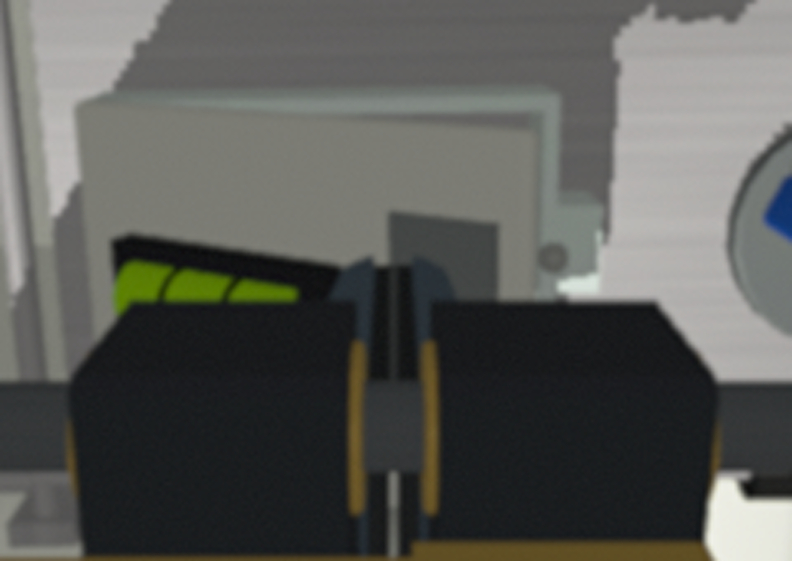

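View pics/t7.png

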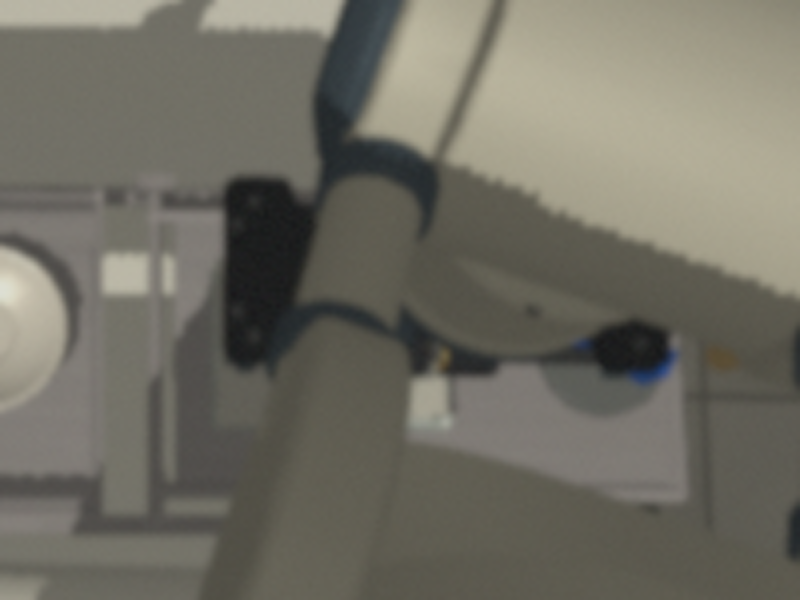

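Call:
apply_moves(steps=[0.0,0.003,0,0,0,0.0,0.006,0,0,0,0.0,0.009,0,0,0,0.0,0.012,0,0,0])

```text
time_s: 7.08
ee_pos: [0.517, -0.1149, 0.118]
eef_rot: [2.162, 1.554, -0.972]
ft_force: [-0.8, -0.5, 0.3]
width: 0.0001
```

```bash
python3 - <<'E'
from h import *
s=r.capture("side");cv2.imwrite("pics/c8.png",cv2.resize(s[200:300,250:360],None,fx=7,fy=6,interpolation=cv2.INTER_CUBIC)[:,:,::-1])
o=r.observe();print(o["ee_pos"],o["ft_force"],o["time_s"])
E
```

```text
[ 0.51683222 -0.11483839  0.11769554] [-1.3287855   0.67856236 -0.0290144 ] 7.125
```

View pics/c8.png

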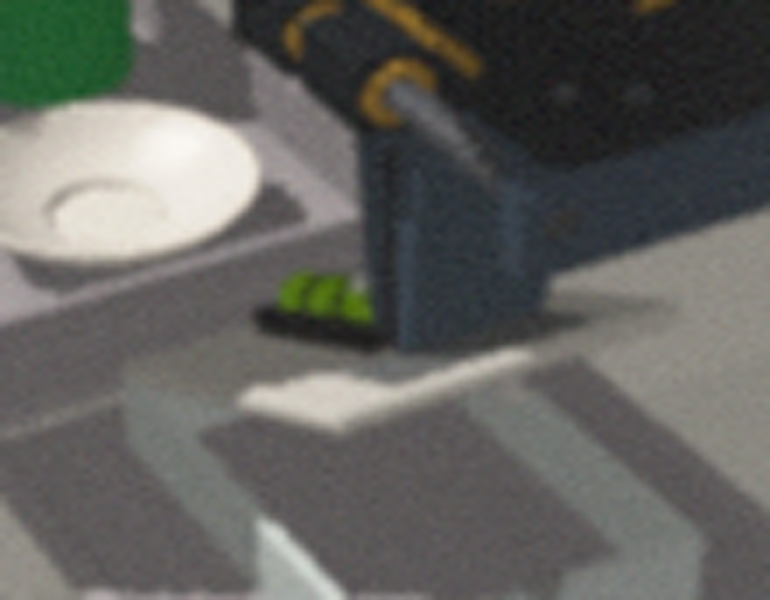

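Call:
apply_moves(steps=[0.0,0.003,0,0,0,0.0,0.006,0,0,0,0.0,0.009,0,0,0])

```text
time_s: 7.5
ee_pos: [0.517, -0.115, 0.1086]
eef_rot: [2.154, 1.554, -0.98]
ft_force: [-0.9, -1.0, 1.5]
width: 0.0001
```

```bash
python3 - <<'E'
from h import *
s=r.capture("side");cv2.imwrite("pics/c9.png",cv2.resize(s[200:300,250:360],None,fx=7,fy=6,interpolation=cv2.INTER_CUBIC)[:,:,::-1])
o=r.observe();print(o["ee_pos"],o["ft_force"],o["time_s"])
E
```

```text
[ 0.51680772 -0.11495789  0.10821053] [-0.52432675 -0.05915599  0.68161386] 7.55
```

View pics/c9.png

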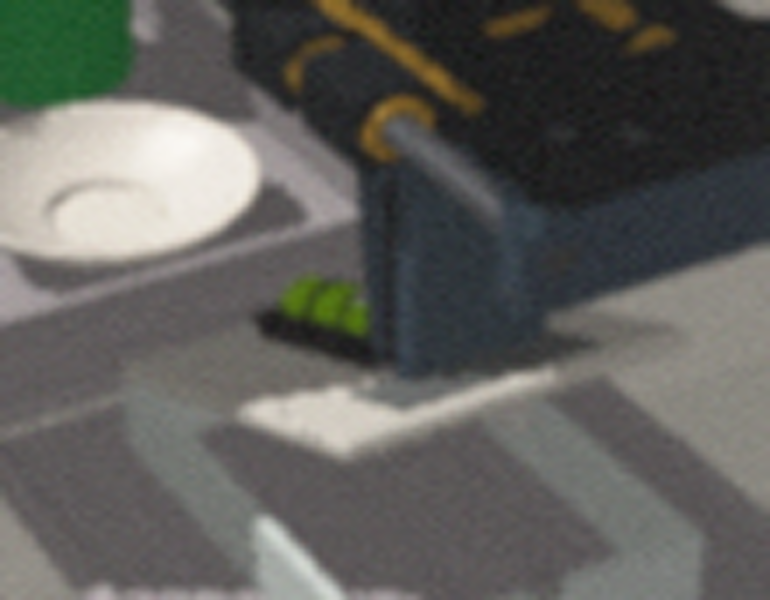

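Call:
apply_moves(steps=[0.0,0.005,0.003,0,0,0.0,0.01,0.006,0,0,0.0,0.015,0.009,0,0,0.0,0.02,0.012,0,0,0.0,0.025,0.015,0,0,0.0,0.03,0.018,0,0])

```text
time_s: 8.3
ee_pos: [0.5172, -0.1336, 0.0781]
eef_rot: [2.133, 1.554, -1.001]
ft_force: [-0.2, 0.6, 1.6]
width: 0.0002
```

```bash
python3 - <<'E'
from h import *
s=r.capture("side");cv2.imwrite("pics/c10.png",cv2.resize(s[200:320,250:360],None,fx=7,fy=5,interpolation=cv2.INTER_CUBIC)[:,:,::-1])
o=r.observe();print(o["ee_pos"],o["ft_force"],o["time_s"])
E
```

```text
[ 0.51698839 -0.13383589  0.07759213] [-0.62866589 -1.47201071 -0.45759599] 8.35
```

View pics/c10.png

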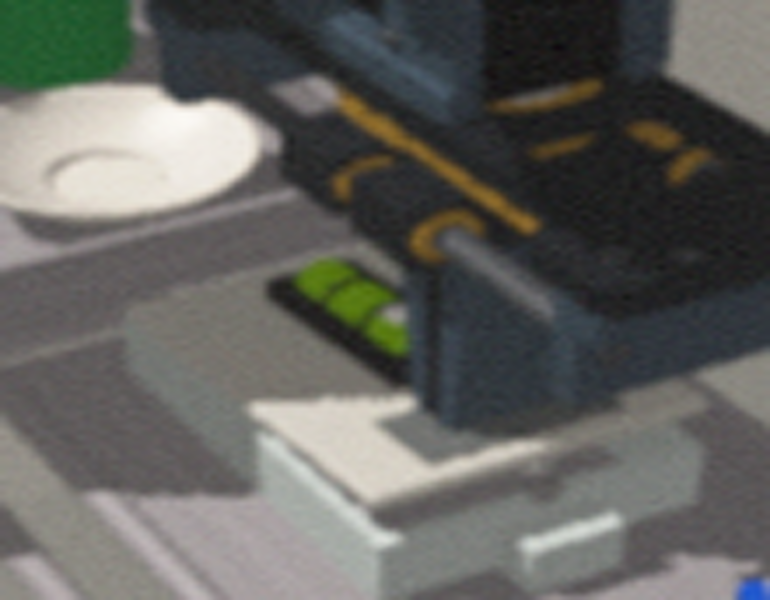

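Lid is almost shut, tips rest on the pad. Press through the catch.

Call:
apply_moves(steps=[0.0,0.004,0.001,0,0,0.0,0.008,0.001,0,0,0.0,0.012,0.001,0,0,0.0,0.015,0.001,0,0])

```text
time_s: 8.85
ee_pos: [0.5181, -0.1359, 0.0631]
eef_rot: [2.156, 1.552, -0.978]
ft_force: [-1.2, -3.6, 22.4]
width: 0.0003
```

```bash
python3 - <<'E'
from h import *
o=r.observe();print(o["ee_pos"],o["ft_force"],o["time_s"])
s=r.capture("side");cv2.imwrite("pics/c11.png",cv2.resize(s[200:320,250:360],None,fx=7,fy=5,interpolation=cv2.INTER_CUBIC)[:,:,::-1])
E
```

```text
[ 0.51809103 -0.13587382  0.06311459] [-1.22073662 -3.64433576 22.44092133] 8.85
```

View pics/c11.png

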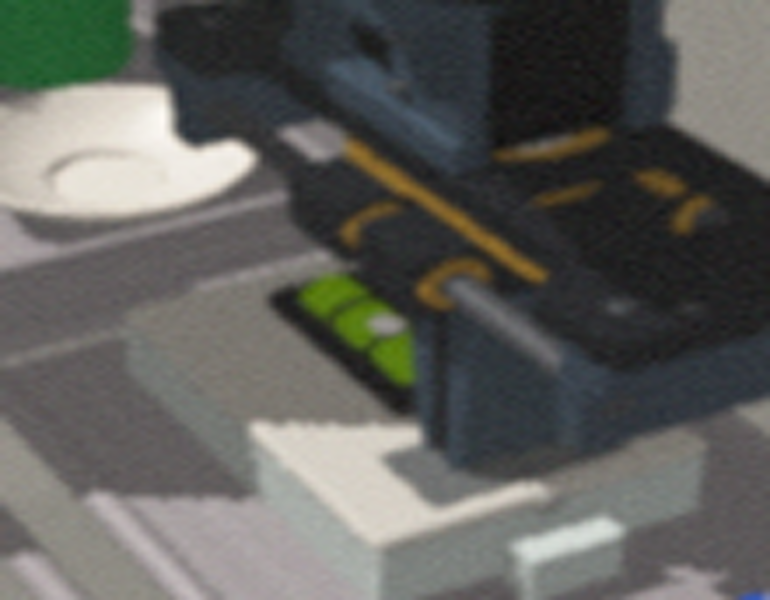

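Call:
apply_moves(steps=[0.0,0.003,0,0,0,0.0,0.003,0,0,0,0.0,-0.03,0,0,0,0.0,-0.09,0,0,0,0.06,-0.14,0.03,0,-0.15,0.06,-0.14,0.06,0,-0.32,0.06,-0.14,0.09,0,-0.5,0.06,-0.14,0.1,0,-0.68,0.06,-0.14,0.1,0,-0.86,0.06,-0.14,0.1,0,-1.04,0.06,-0.14,0.1,0,-1.18,0.06,-0.14,0.1,0,-1.18])

```text
time_s: 10.4
ee_pos: [0.5174, -0.2337, 0.2044]
eef_rot: [0.979, 1.552, -0.975]
ft_force: [-0.0, 0.5, -0.3]
width: 0.0602
```

```bash
python3 - <<'E'
from h import *
from scipy.spatial.transform import Rotation as Ro
np.set_printoptions(precision=4,suppress=True)
o=r.observe();print(o["ee_pos"],o["ft_force"],o["time_s"],o["joints"]);print(Ro.from_euler("xyz",o["eef_rot"]).as_matrix())
import json
p=r.camera_params("wrist"); np.savez("wp.npz",**p)
w=r.capture("wrist");s=r.capture("side");t=r.capture("top")
for n,i in(("w12",w),("s12",s),("t12",t)): cv2.imwrite(f"pics/{n}.png",i[:,:,::-1])
cv2.imwrite("pics/c12.png",cv2.resize(s[200:400,220:440],None,fx=3.6,fy=3,interpolation=cv2.INTER_CUBIC)[:,:,::-1])
print([proj(np.array([.5155,-.245,z]),"wrist") for z in(.073,.11)])
E
```

```text
[ 0.5174 -0.2337  0.2044] [-0.012   0.5053 -0.2693] 10.4 [-0.5239  0.3787  1.4675 -0.0084  1.2787 -0.1377]
[[ 0.0104  0.9272 -0.3745]
 [-0.0153 -0.3744 -0.9272]
 [-0.9998  0.0153  0.0103]]
[array([278.1954, 208.4302]), array([278.6897, 216.5722])]
```

View pics/w12.png

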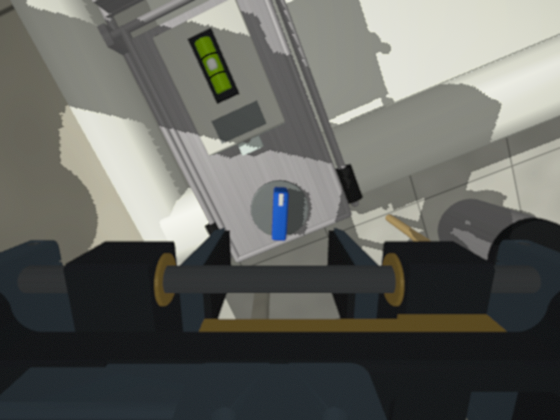

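View pics/c12.png

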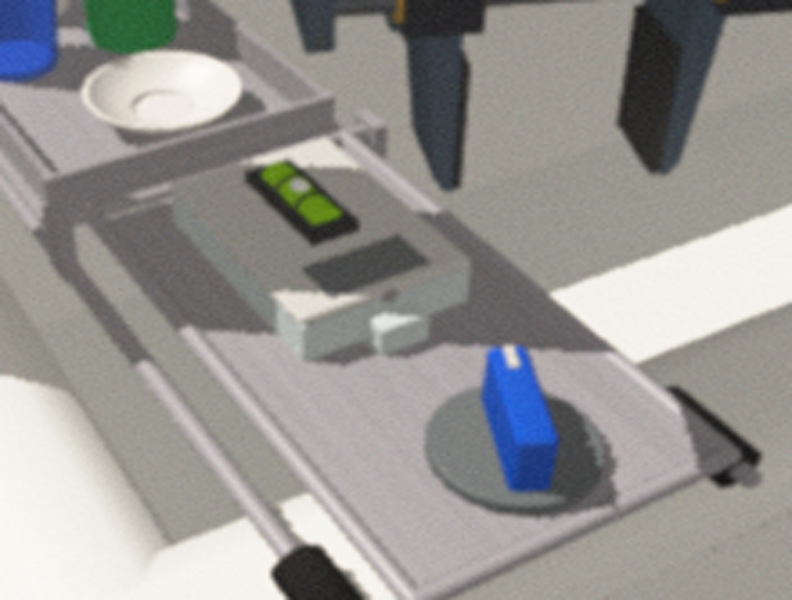

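View pics/t12.png

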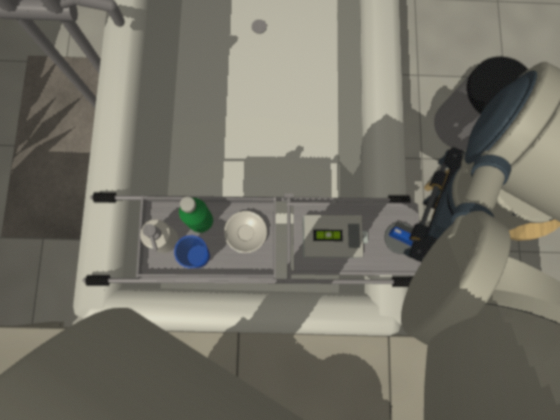

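```bash
python3 - <<'E'
from h import *
np.set_printoptions(precision=4,suppress=True)
i=cv2.imread("pics/w12.png"); p=dict(np.load("wp.npz"))
b,g,rr=[i[:,:,k].astype(int) for k in range(3)]
m=((b>g*1.5)&(b>rr*1.6)&(b>60)).astype(np.uint8); m[:180]=0;m[250:]=0
c=max(cv2.findContours(m,0,2)[0],key=cv2.contourArea); print(cv2.minAreaRect(c),cv2.boundingRect(c))
# top-face ends by brightness
for row in range(184,244,3): print(row, i[row,272:290].tolist()[::3])
for u,z in(((280,208.5),.073),((280,200),.111),((280.3,189),.111),((279,240),.078)): print(u,plane(u,z,"wrist",p))
for u in((280,187.5),(281.5,206)): print(plane(u,.111,"wrist",p))
cv2.imwrite("pics/c13.png",cv2.resize(i[170:250,230:330],None,fx=7,fy=7,interpolation=cv2.INTER_CUBIC))
E
```

```text
((279.8713684082031, 213.21487426757812), (15.34772777557373, 52.0783576965332), 2.2906100749969482) (272, 187, 17, 53)
184 [[116, 119, 115], [115, 119, 114], [116, 119, 115], [115, 118, 113], [115, 118, 113], [115, 117, 113]]
187 [[117, 119, 115], [118, 80, 64], [108, 74, 59], [106, 74, 60], [105, 80, 69], [111, 110, 104]]
190 [[118, 114, 107], [123, 60, 23], [109, 53, 17], [106, 52, 18], [102, 49, 15], [85, 57, 44]]
193 [[122, 112, 107], [183, 88, 31], [176, 95, 58], [164, 124, 111], [168, 83, 39], [129, 64, 30]]
196 [[126, 112, 106], [196, 96, 34], [194, 129, 107], [195, 209, 208], [176, 99, 66], [141, 68, 27]]
199 [[127, 108, 98], [197, 96, 35], [195, 137, 114], [192, 205, 203], [181, 97, 60], [135, 68, 31]]
202 [[131, 106, 94], [197, 96, 33], [193, 138, 115], [193, 201, 199], [170, 87, 46], [130, 65, 30]]
205 [[133, 106, 93], [196, 95, 33], [193, 127, 96], [191, 162, 148], [184, 92, 39], [126, 65, 36]]
208 [[136, 101, 85], [196, 96, 35], [191, 93, 33], [188, 91, 31], [183, 88, 29], [116, 63, 38]]
211 [[141, 99, 81], [196, 96, 35], [190, 93, 34], [187, 90, 32], [180, 86, 28], [11
[... 479 characters left out ...]
, 56]]
229 [[167, 95, 65], [190, 92, 32], [185, 89, 29], [183, 89, 31], [168, 80, 26], [82, 64, 56]]
232 [[169, 92, 55], [188, 91, 31], [185, 89, 29], [182, 87, 28], [166, 79, 27], [77, 64, 56]]
235 [[175, 99, 65], [187, 89, 27], [185, 89, 30], [181, 87, 30], [162, 77, 27], [123, 119, 116]]
238 [[175, 108, 84], [184, 86, 27], [181, 85, 26], [177, 83, 26], [157, 74, 31], [155, 152, 154]]
241 [[151, 151, 152], [150, 140, 138], [160, 147, 146], [162, 148, 146], [152, 140, 137], [133, 135, 137]]
(280, 208.5) [ 0.5174 -0.2459  0.073 ]
(280, 200) [ 0.5236 -0.2286  0.111 ]
(280.3, 189) [ 0.5282 -0.2179  0.111 ]
(279, 240) [ 0.502  -0.2805  0.078 ]
[ 0.5285 -0.2163  0.111 ]
[ 0.5226 -0.2352  0.111 ]
```

View pics/c13.png

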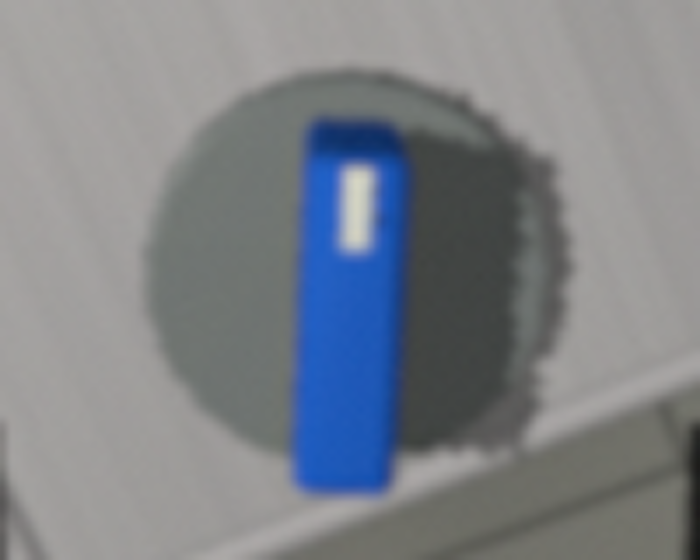

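Call:
apply_moves(steps=[0.06,0.03,0.0015,0.0095,0.04,0.06,0.08,0.0015,0.0095,0.04,0.06,0.12,0.0015,0.0095,0.04,0.06,0.14,0.0015,0.0095,0.04,0.06,0.145,0.0015,0.0095,0.04])

```text
time_s: 11.18
ee_pos: [0.5162, -0.245, 0.0585]
eef_rot: [0.975, 1.554, -1.023]
ft_force: [0.6, -0.2, 0.3]
width: 0.0596
```

```bash
python3 - <<'E'
from h import *
o=r.observe();print(o["ee_pos"],o["ft_force"],o["time_s"])
s=r.capture("side");cv2.imwrite("pics/c14.png",cv2.resize(s[230:400,280:460],None,fx=4.2,fy=3.5,interpolation=cv2.INTER_CUBIC)[:,:,::-1])
w=r.capture("wrist");cv2.imwrite("pics/w14.png",w[:,:,::-1])
E
```

```text
[ 0.51618393 -0.24496932  0.0585191 ] [ 0.55271042 -0.24484513  0.28921338] 11.175
```

View pics/c14.png

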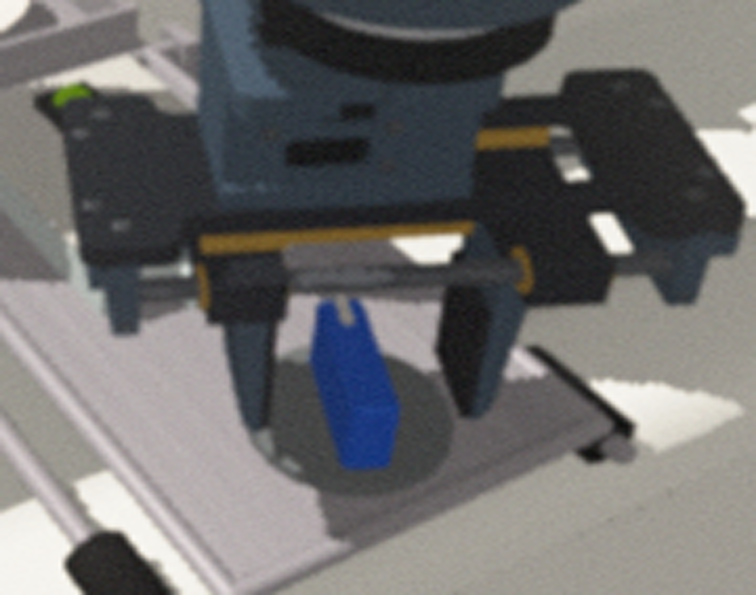

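View pics/w14.png

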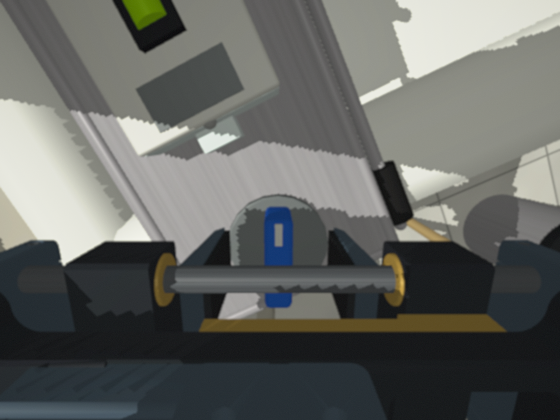

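Call:
apply_moves(steps=[0.06,0.006,0,0,0,0.06,0.012,0,0,0,0.06,0.015,0,0,0,0.06,0.018,0,0,0])

```text
time_s: 11.78
ee_pos: [0.5173, -0.2457, 0.0419]
eef_rot: [1.034, 1.552, -0.964]
ft_force: [-0.2, 0.9, 5.6]
width: 0.06
```

```bash
python3 - <<'E'
from h import *
o=r.observe();print(o["ee_pos"],o["ft_force"],o["time_s"])
s=r.capture("side");cv2.imwrite("pics/c15.png",cv2.resize(s[230:400,280:460],None,fx=4.2,fy=3.5,interpolation=cv2.INTER_CUBIC)[:,:,::-1])
E
```

```text
[ 0.51726326 -0.24574113  0.04185008] [-0.17321256  0.89019177  5.62316187] 11.775
```

View pics/c15.png

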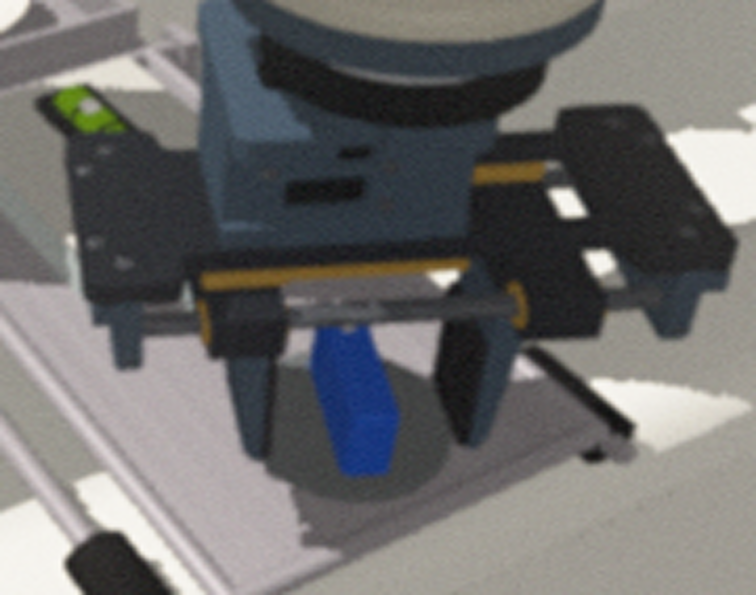

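Call:
apply_moves(steps=[0.03,0.0,0,0,0,0.0,0.0,0,0,0,0.0,0.0,0,0,0,0.0,0.001,0,0,0,0.0,0.003,0,0,0,0.0,0.005,0,0,0,0.0,0.006,0,0,0,0.0,0.007,0,0,0,0.0,0.007,0,0,0], force=45)

```text
time_s: 12.95
ee_pos: [0.5189, -0.2464, 0.037]
eef_rot: [1.124, 1.549, -0.874]
ft_force: [-4.3, 4.6, 40.9]
width: 0.0161
```

```bash
cat > look.py <<'E'
from h import *
import sys
k=sys.argv[1]
o=r.observe();print(o["ee_pos"],o["ft_force"],o["wrist_torque"],o["width"],o["time_s"],o["joints"][5])
s=r.capture("side");t=r.capture("top");w=r.capture("wrist")
a=cv2.resize(s[220:290,260:370],None,fx=3.6,fy=3.6,interpolation=cv2.INTER_CUBIC)
b=cv2.resize(t[205:275,290:400],None,fx=3.6,fy=3.6,interpolation=cv2.INTER_CUBIC)
c=cv2.resize(w,None,fx=.76,fy=.76)
m=np.zeros((580,800,3),np.uint8);m[:252,:396]=a;m[:252,400:796]=b;m[256:256+319,:426]=c[:319,:426]
cv2.imwrite(f"pics/l{k}.png",m[:,:,::-1])
for n,i in(("s",s),("t",t),("w",w)): cv2.imwrite(f"pics/{n}raw{k}.png",i[:,:,::-1])
E
python3 look.py 16
```

```text
[ 0.51888136 -0.24636648  0.03699631] [-4.28009689  4.59060481 40.87994997] [1.74298105 0.45639159 0.53912312] 0.01605448463750873 12.95 -0.10956130231235103
```

View pics/l16.png

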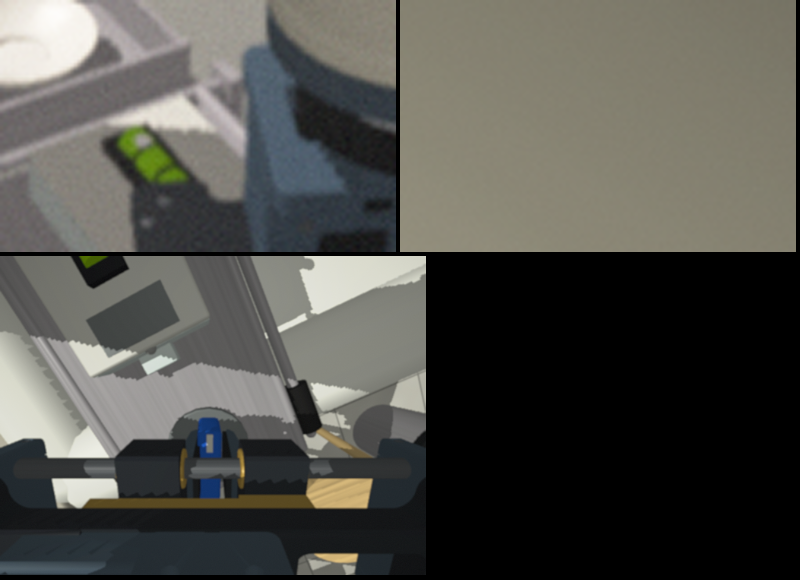

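Call:
apply_moves(steps=[0.0,0.001,0,0,0.08,0.0,0.001,0,0,0.16,0.0,0.0005,0,0,0.24,0.0,0.0,0,0,0.32,0.0,0.0,0,0,0.4,0.0,0.0,0,0,0.4])

```text
time_s: 13.85
ee_pos: [0.5183, -0.2458, 0.0371]
eef_rot: [1.515, 1.55, -0.884]
ft_force: [-0.1, 1.2, 5.3]
width: 0.0159
```

```bash
python3 look.py 17
```

```text
[ 0.51825447 -0.24579428  0.03705259] [-0.05000884  1.16495092  5.25126613] [ 1.32481854  0.60607241 -0.06178834] 0.015894786877766038 13.85 0.2917116531080895
```

View pics/l17.png

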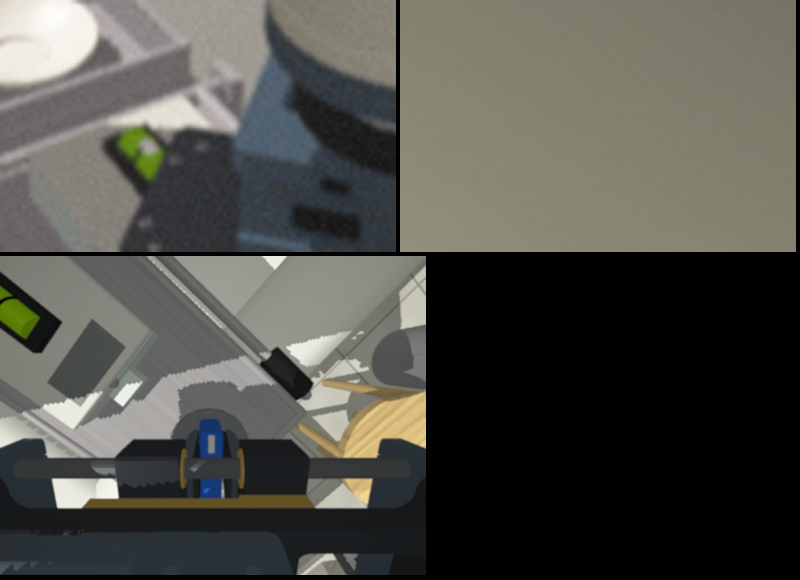

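Call:
apply_moves(steps=[0.0,0.001,0,0,0,0.0,0.0015,0,0,0,0.0,0.0015,0,0,0,0.0,0.0015,0,0,0,0.0,0.0015,0,0,0])

```text
time_s: 14.62
ee_pos: [0.5181, -0.2457, 0.0354]
eef_rot: [1.511, 1.55, -0.887]
ft_force: [0.6, -0.8, -1.1]
width: 0.0161
```

```bash
python3 look.py 18; python3 - <<'E'
import cv2
s=cv2.imread("pics/sraw18.png");cv2.imwrite("pics/c18.png",cv2.resize(s[230:290,270:350],None,fx=10,fy=10,interpolation=cv2.INTER_CUBIC)[:600])
E
```

```text
[ 0.51814036 -0.24573724  0.03539987] [ 0.55279217 -0.79417672 -1.11626558] [ 1.12055888  0.46400163 -0.06328359] 0.01614857053808842 14.625 0.29050713671965966
```

View pics/c18.png

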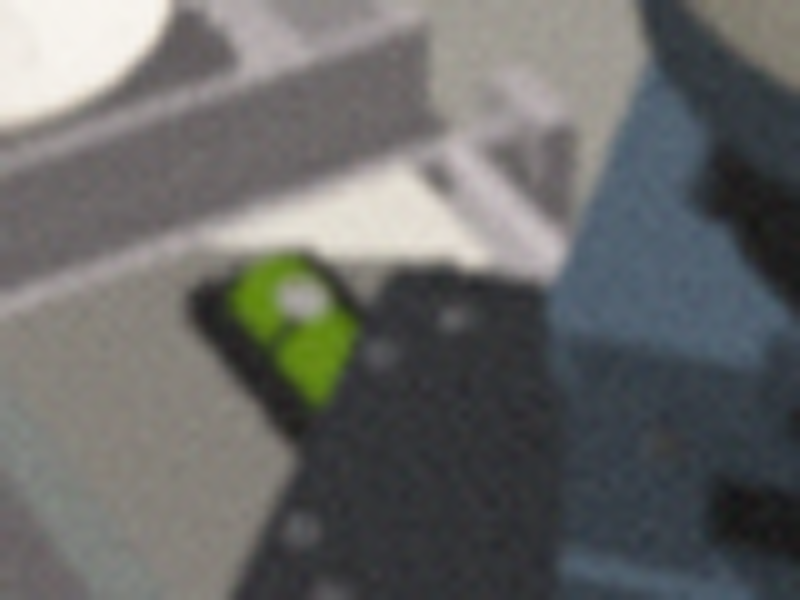

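View pics/wraw18.png

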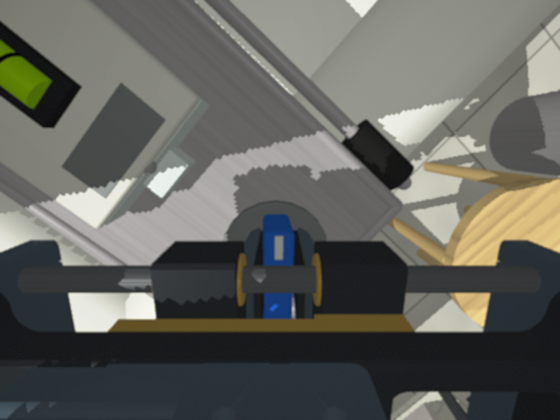

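Call:
apply_moves(steps=[0.0,0.001,0,0,0,0.0,0.002,0,0,0,0.0,0.003,0,0,0,0.0,0.003,0,0,0,0.0,0.003,0,0,0])

```text
time_s: 15.4
ee_pos: [0.5183, -0.2457, 0.0325]
eef_rot: [1.518, 1.55, -0.88]
ft_force: [-0.4, -3.3, 0.9]
width: 0.0156
```

```bash
python3 look.py 19; python3 - <<'E'
import cv2
s=cv2.imread("pics/sraw19.png");cv2.imwrite("pics/c19.png",cv2.resize(s[220:390,270:450],None,fx=4,fy=3.5,interpolation=cv2.INTER_CUBIC)[:600])
E
```

```text
[ 0.51830682 -0.24574161  0.03247365] [-0.40449875 -3.2762289   0.93014082] [ 1.26565562  0.68461855 -0.04375162] 0.015622845872478117 15.4 0.29057179597134347
```

View pics/c19.png

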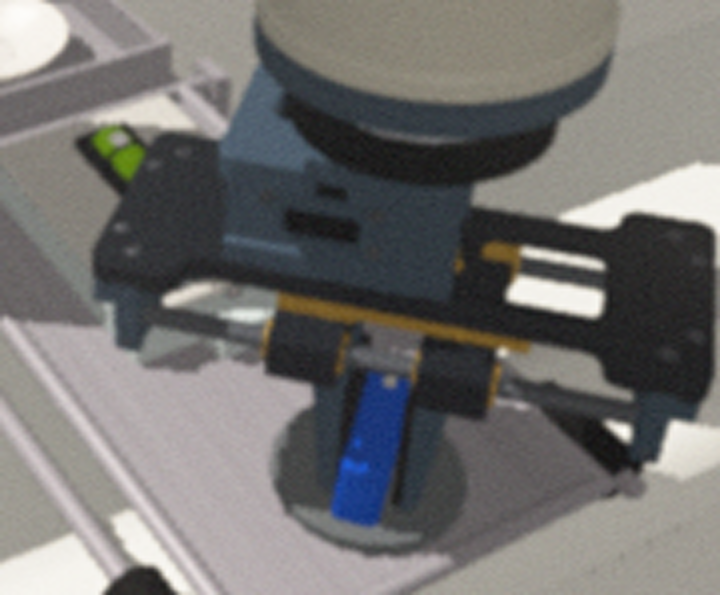

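```bash
cat > bub.py <<'E'
from h import *
def bub(f,show=False):
    i=cv2.imread(f); roi=i[235:300,280:340].astype(int)
    b,g,rr=roi[:,:,0],roi[:,:,1],roi[:,:,2]
    gr=((g>b*1.8)&(g>70)).astype(np.uint8)
    hull=np.zeros_like(gr); c=cv2.findContours(gr,0,2)[0]
    pts=np.vstack([k for k in c if cv2.contourArea(k)>4]); cv2.fillConvexPoly(hull,cv2.convexHull(pts),1)
    hull=cv2.dilate(hull,np.ones((3,3),np.uint8))
    wh=((b>95)&(abs(b-g)<45)&(hull>0)).astype(np.uint8)
    w=np.clip(b-70,0,80)*hull*(abs(b-g)<60)
    n,l,st,ce=cv2.connectedComponentsWithStats(wh)
    k=1+np.argmax(st[1:,4]) if n>1 else 0
    M=cv2.moments(gr,True)
    return ce[k]+[280,235],st[k,4],(M["m10"]/M["m00"]+280,M["m01"]/M["m00"]+235),gr.sum()
if __name__=="__main__":
    for f in ["s12","sraw16","sraw17","sraw18","sraw19"]:
        u,a,g,n=bub(f"pics/{f}.png"); print(f,u,a,plane(u,.113,"side")[:2],g,n)
E
python3 bub.py; python3 - <<'E'
from rig import r
o=r.observe();print(o["joint_torque"],o["joints"],o["wrist_torque"])
import cv2
for k in(16,):
    s=cv2.imread(f"pics/sraw{k}.png");cv2.imwrite("pics/c16.png",cv2.resize(s[220:390,270:450],None,fx=4,fy=3.5,interpolation=cv2.INTER_CUBIC)[:600])
E
```

```text
s12 [302.83333333 261.27777778] 18 [ 0.51451197 -0.08293058] (302.9583333333333, 264.7291666666667) 192
sraw16 [299.28571429 258.5       ] 14 [ 0.51289354 -0.07399494] (301.39568345323744, 263.9424460431655) 139
sraw17 [300.76470588 260.17647059] 17 [ 0.51292451 -0.07888162] (298.63440860215053, 262.1182795698925) 93
sraw18 [299.88235294 259.41176471] 17 [ 0.51261175 -0.07649383] (298.90625, 262.59375) 96
sraw19 [299.5        259.28571429] 14 [ 0.51221925 -0.07591003] (299.375, 263.6458333333333) 96
[ 1.09755501e+00 -8.37701154e+01 -2.63401955e+01 -4.84191924e-01
 -1.40364960e+00 -6.63184631e-02] [-0.54224645  0.59343073  1.64311936 -0.00883361  0.88557816  0.29054058] [ 1.32903844  0.62411079 -0.0592478 ]
```

View pics/c16.png

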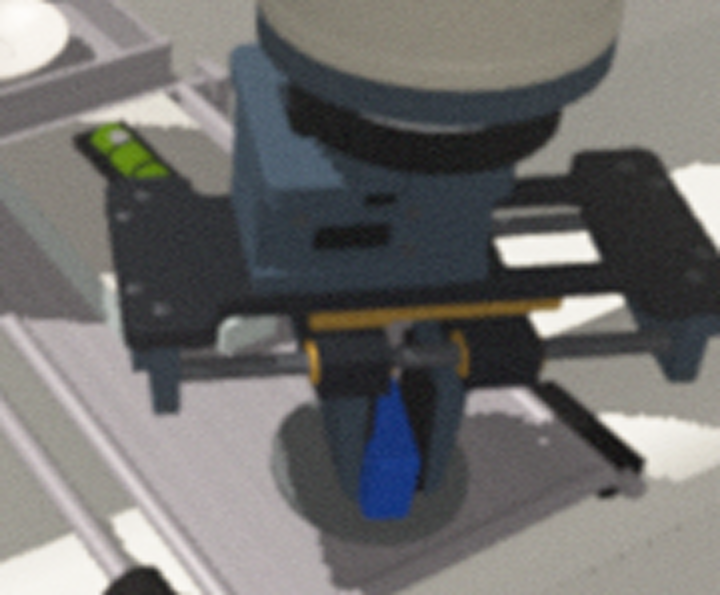

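Call:
apply_moves(steps=[0.0,-0.003,0,0,0,0.0,-0.004,0,0,0,0.0,-0.004,0,0,0,0.0,-0.004,0,0,0])

```text
time_s: 16.05
ee_pos: [0.5184, -0.2457, 0.0367]
eef_rot: [1.528, 1.55, -0.87]
ft_force: [-1.6, -2.1, 2.9]
width: 0.0162
```

```bash
python3 look.py 20; python3 - <<'E'
from bub import *
u,a,g,n=bub("pics/sraw20.png");print(plane(u,.113,"side")[:2],a)
E
```

```text
[ 0.51840897 -0.24570736  0.03673754] [-1.64190363 -2.12943101  2.86457091] [0.91325669 0.6581828  0.13958429] 0.01619987146165449 16.05 0.2904374352022321
[ 0.51311573 -0.07540499] 17
```

Call:
apply_moves(steps=[0.0,-0.003,0,0,0,0.0,-0.004,0,0,0,0.0,-0.004,0,0,0,0.0,-0.004,0,0,0])

```text
time_s: 16.7
ee_pos: [0.5185, -0.2457, 0.041]
eef_rot: [1.534, 1.55, -0.864]
ft_force: [-2.4, 0.4, 5.7]
width: 0.0153
```

```bash
python3 look.py 21; python3 - <<'E'
from bub import *
u,a,g,n=bub("pics/sraw21.png");print(plane(u,.113,"side")[:2],a)
E
```

```text
[ 0.51847249 -0.24565012  0.04101144] [-2.41851228  0.37134592  5.74090919] [0.62141764 0.81788888 0.22792583] 0.015297768311530135 16.7 0.2903269023390172
[ 0.51404948 -0.07729119] 17
```

View pics/sraw21.png

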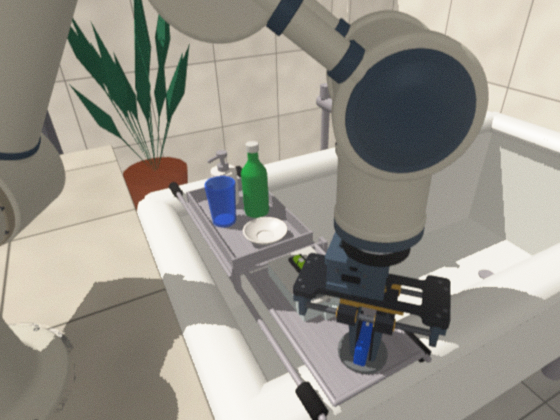

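```bash
python3 - <<'E'
import cv2,numpy as np
ims=[]
for k in["s12","sraw16","sraw17","sraw18","sraw19","sraw20","sraw21"]:
    i=cv2.imread(f"pics/{k}.png"); c=cv2.resize(i[360:415,310:380],None,fx=5,fy=5,interpolation=cv2.INTER_CUBIC); cv2.putText(c,k,(5,15),0,.5,(0,0,255)); ims.append(c[:270,:260])
    g=cv2.cvtColor(i,cv2.COLOR_BGR2GRAY).astype(int)
    print(k,g[380:410,340].tolist())
m=np.zeros((540,1040,3),np.uint8)
for j,c in enumerate(ims): m[(j//4)*270:(j//4)*270+c.shape[0],(j%4)*260:(j%4)*260+c.shape[1]]=c
cv2.imwrite("pics/m.png",cv2.resize(m,(800,416)))
E
```

```text
s12 [177, 178, 176, 176, 176, 178, 177, 175, 180, 180, 177, 177, 172, 172, 172, 181, 178, 165, 152, 132, 113, 116, 139, 152, 169, 193, 214, 211, 210, 210]
sraw16 [174, 177, 173, 179, 175, 177, 179, 177, 176, 175, 178, 175, 177, 180, 176, 174, 170, 174, 173, 179, 177, 165, 146, 133, 119, 123, 142, 156, 169, 167]
sraw17 [173, 172, 174, 176, 172, 179, 175, 177, 179, 178, 175, 177, 179, 179, 178, 175, 171, 172, 175, 180, 177, 169, 151, 134, 115, 115, 135, 156, 162, 159]
sraw18 [174, 174, 173, 175, 174, 177, 179, 174, 177, 176, 177, 177, 177, 179, 179, 178, 176, 171, 169, 176, 176, 176, 167, 146, 131, 113, 124, 145, 156, 162]
sraw19 [168, 173, 173, 175, 176, 172, 176, 176, 176, 176, 177, 175, 174, 176, 177, 176, 177, 176, 172, 171, 175, 179, 179, 170, 152, 133, 119, 111, 137, 155]
sraw20 [173, 172, 176, 177, 179, 176, 176, 178, 176, 178, 176, 176, 176, 176, 175, 175, 175, 175, 173, 180, 176, 171, 153, 140, 122, 115, 132, 156, 160, 161]
sraw21 [178, 178, 176, 180, 176, 175, 173, 177, 174, 177, 181, 179, 177, 175, 170, 171, 173, 177, 178, 167, 154, 135, 114, 112, 132, 155, 168, 188, 191, 192]
```

View pics/m.png

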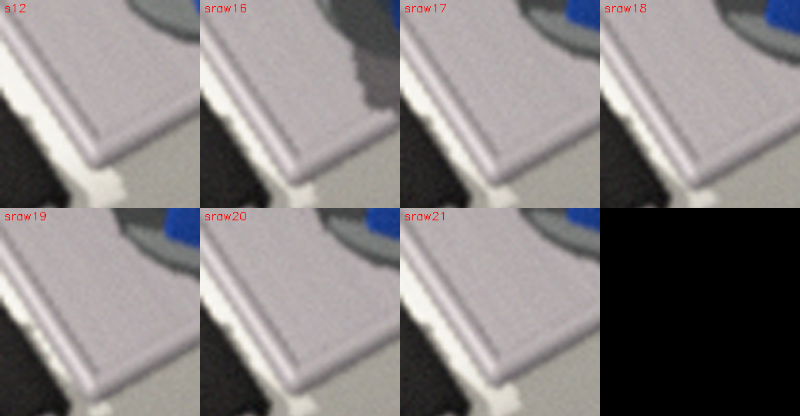

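Call:
apply_moves(steps=[0.03,0,0,0,0,0.05,-0.003,0,0,0,0.05,-0.008,0,0,0,0.05,-0.012,0,0,0,0.05,-0.012,0,0,0,0.05,-0.012,0,0,0,0.05,-0.012,0,0,0,0.05,-0.012,0,0,0])

```text
time_s: 17.85
ee_pos: [0.5183, -0.2454, 0.0529]
eef_rot: [1.532, 1.55, -0.865]
ft_force: [-0.7, 0.8, 0.2]
width: 0.0497
```

```bash
python3 look.py 22; python3 - <<'E'
from bub import *
u,a,g,n=bub("pics/sraw22.png");print(plane(u,.113,"side")[:2],a)
i=cv2.imread("pics/sraw22.png");print(cv2.cvtColor(i,cv2.COLOR_BGR2GRAY)[380:410,340].tolist())
cv2.imwrite("pics/c22.png",cv2.resize(i[220:400,270:450],None,fx=4,fy=3.3,interpolation=cv2.INTER_CUBIC)[:600])
E
```

```text
[ 0.51830088 -0.24543369  0.05292396] [-0.74766482  0.77110075  0.20352371] [ 0.04098702  0.00237361 -0.02407324] 0.04968473944862182 17.85 0.2902082448426213
[ 0.51613078 -0.06043308] 9
[175, 177, 179, 178, 178, 180, 179, 183, 180, 177, 180, 171, 173, 172, 178, 177, 165, 155, 137, 117, 110, 132, 152, 156, 170, 193, 211, 216, 217, 211]
```

View pics/c22.png

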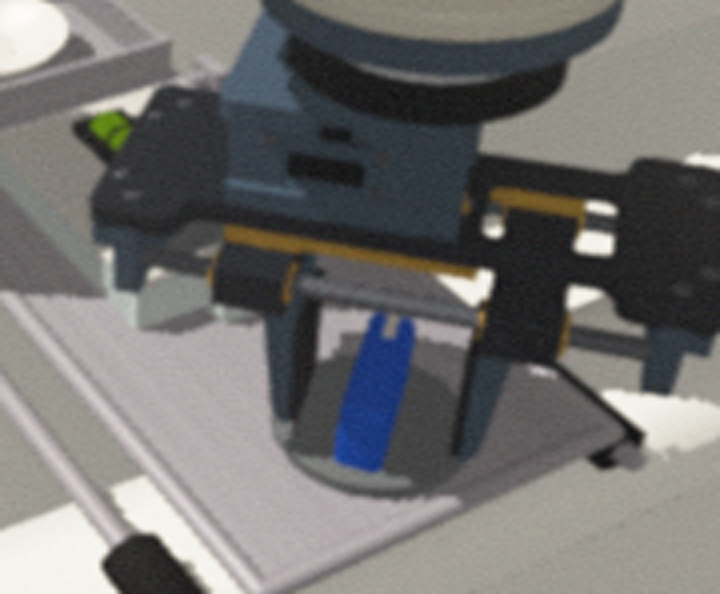

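View pics/wraw22.png

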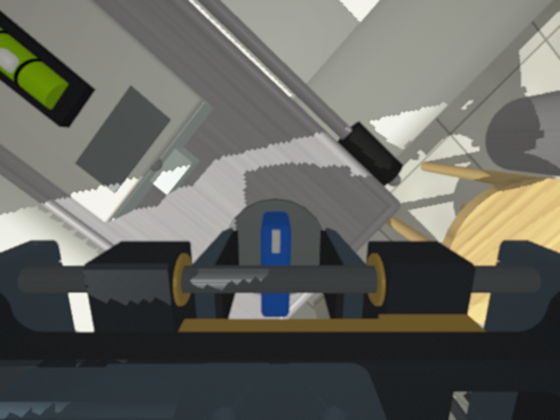

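```bash
python3 - <<'E'
from h import *
from scipy.spatial.transform import Rotation as Ro
np.set_printoptions(precision=4,suppress=True)
o=r.observe(); p=r.camera_params("wrist"); K=p["camera_matrix"]
T=o["ee_pos"]; Rt=Ro.from_euler("xyz",o["eef_rot"]).as_matrix()
C=-p["R"].T@p["t"]; ct=Rt.T@(C-T); Rc=p["R"]@Rt  # tool->cam
for u in((8,60),(27,66)): print("wrist pt",plane(u,.113,"wrist"))
base=np.array([.518,-.2455,.038])
for d in np.arange(0,1.3,.2):
  for fl in(0,np.pi):
    R2=Rt@Ro.from_euler("x",d+fl).as_matrix(); c2=base+R2@ct
    print(round(d,1),int(fl>0),[ (lambda q:(K@q/q[2])[:2].round(0))(Rc@R2.T@(np.array([.513,y,.113])-c2)) for y in(-.079,-.0875,-.096)])
E
```

```text
wrist pt [ 0.5123 -0.0852  0.113 ]
wrist pt [ 0.5159 -0.0927  0.113 ]
0.0 0 [array([-38.,  36.]), array([-18.,  52.]), array([ 1., 68.])]
0.0 1 [array([492., 457.]), array([482., 449.]), array([473., 441.])]
0.2 0 [array([-67., 108.]), array([-46., 119.]), array([-26., 130.])]
0.2 1 [array([535., 420.]), array([523., 414.]), array([511., 407.])]
0.4 0 [array([-78., 180.]), array([-57., 186.]), array([-37., 193.])]
0.4 1 [array([572., 375.]), array([558., 370.]), array([544., 366.])]
0.6 0 [array([-72., 248.]), array([-54., 251.]), array([-35., 253.])]
0.6 1 [array([602., 322.]), array([586., 319.]), array([569., 317.])]
0.8 0 [array([-54., 311.]), array([-37., 310.]), array([-20., 309.])]
0.8 1 [array([622., 261.]), array([604., 262.]), array([586., 262.])]
1.0 0 [array([-26., 366.]), array([-11., 362.]), array([  4., 358.])]
1.0 1 [array([630., 194.]), array([610., 198.]), array([590., 203.])]
1.2 0 [array([ 11., 413.]), array([ 23., 407.]), array([ 36., 401.])]
1.2 1 [array([622., 122.]), array([602., 131.]), array([581., 140.])]
```

```bash
python3 - <<'E'
from h import *
from scipy.spatial.transform import Rotation as Ro
np.set_printoptions(precision=0,suppress=True)
o=r.observe(); T=o["ee_pos"]; Rt=Ro.from_euler("xyz",o["eef_rot"]).as_matrix()
def poly(base,d,h,s):
    R2=Rt@Ro.from_euler("x",d).as_matrix()
    return [proj(base+R2@np.array([-h,s*y,z]),"side") for y,z in((.089,-.038),(.089,.038),(.05,.038),(.05,-.038))]
for h in(.10,.13,.16):
  for s in(-1,1):
    print(h,s,[((q-[270,220])*[4,3.3]) for q in poly(T,0,h,s)])
E
```

```text
0.1 -1 [array([157., 183.]), array([ 87., 311.]), array([207., 335.]), array([264., 201.])]
0.1 1 [array([691., 275.]), array([685., 431.]), array([541., 402.]), array([564., 253.])]
0.13 -1 [array([156., 129.]), array([ 84., 254.]), array([208., 278.]), array([267., 146.])]
0.13 1 [array([708., 218.]), array([704., 372.]), array([555., 343.]), array([577., 196.])]
0.16 -1 [array([155.,  71.]), array([ 81., 194.]), array([209., 216.]), array([270.,  88.])]
0.16 1 [array([727., 156.]), array([725., 308.]), array([570., 280.]), array([590., 136.])]
```

```bash
python3 - <<'E'
from h import *
from scipy.spatial.transform import Rotation as Ro
np.set_printoptions(precision=0,suppress=True)
o=r.observe(); Rt=Ro.from_euler("xyz",o["eef_rot"]).as_matrix()
base=np.array([.518,-.2455,.042])
V=[proj(np.array([.513,y,.113]),"side") for y in(-.070,-.079,-.0875,-.096,-.105)]
for d in np.arange(-.4,3,.2):
    R2=Rt@Ro.from_euler("x",d).as_matrix(); out=[]
    for v in V:
        m=-999
        for h in(.10,.125,.145,.155):
            c=np.array([proj(base+R2@np.array([-h,y,z]),"side") for y,z in((.092,-.04),(.092,.04),(-.092,.04),(-.092,-.04))],np.float32)
            m=max(m,cv2.pointPolygonTest(c.reshape(-1,1,2),(float(v[0]),float(v[1])),True))
        out.append(m)
    print(round(d,1),np.array(out))
E
```

```text
-0.4 [-9. -6. -3.  1.  4.]
-0.2 [-0.  3.  5.  8. 11.]
0.0 [-5. -1.  3.  7. 11.]
0.2 [-6. -2.  2.  6. 11.]
0.4 [-4. -0.  4.  8.  7.]
0.6 [-1.  1.  2.  4.  3.]
0.8 [-8. -7. -5. -1.  1.]
1.0 [-18. -15. -13. -11.  -8.]
1.2 [-29. -27. -24. -21. -18.]
1.4 [-40. -38. -35. -32. -29.]
1.6 [-44. -40. -37. -33. -29.]
1.8 [-42. -38. -34. -30. -26.]
2.0 [-37. -33. -29. -25. -21.]
2.2 [-31. -27. -23. -19. -15.]
2.4 [-23. -19. -16. -12.  -8.]
2.6 [-15. -11.  -8.  -5.  -1.]
2.8 [-6. -3. -0.  3.  6.]
```

Call:
apply_moves(steps=[0.03,0.005,0,0,0,0.02,0.008,0,0,0,0.0,0.008,0,0,0,0.0,0.008,0,0,0,0.0,0.008,0,0,0.1,0.0,0.0075,0,0,0.2,0.0,0.007,0,0,0.3,0.0,0.0065,0,0,0.4,0.0,0.006,0,0,0.5,0.0,0.0055,0,0,0.6,0.0,0.005,0,0,0.7,0.0,0.004,0,0,0.8,0.0,0.004,0,0,0.85,0.0,0.004,0,0,0.85], force=15)

```text
time_s: 19.75
ee_pos: [0.5176, -0.244, 0.0487]
eef_rot: [2.4, 1.552, -0.849]
ft_force: [0.1, 12.2, 4.7]
width: 0.0158
```

```bash
python3 look.py 23; python3 - <<'E'
from bub import *
u,a,g,n=bub("pics/sraw23.png");print(u,plane(u,.113,"side")[:2],a)
i=cv2.imread("pics/sraw23.png");print(cv2.cvtColor(i,cv2.COLOR_BGR2GRAY)[380:410,340].tolist())
cv2.imwrite("pics/c23.png",cv2.resize(i[220:400,270:450],None,fx=4,fy=3.3,interpolation=cv2.INTER_CUBIC)[:600])
E
```

```text
[ 0.5175716  -0.24396712  0.04872934] [ 0.07690067 12.229642    4.72075063] [ 2.35382572  0.22602549 -0.03436978] 0.015798860996685427 19.75 1.1410614654043099
[304.4 262.4] [ 0.51534708 -0.08659824] 15
[177, 176, 180, 178, 180, 179, 179, 176, 175, 177, 173, 171, 175, 181, 177, 168, 153, 131, 116, 113, 133, 149, 170, 195, 213, 222, 220, 218, 215, 213]
```

View pics/c23.png

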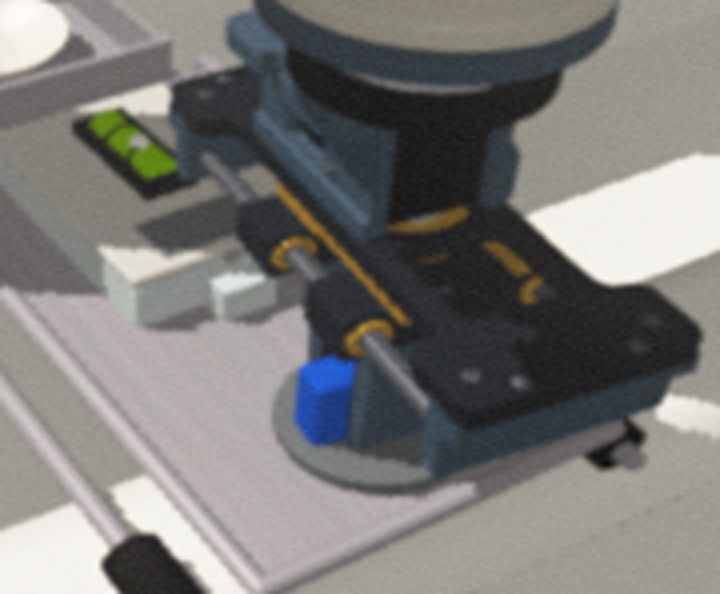

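View pics/wraw23.png

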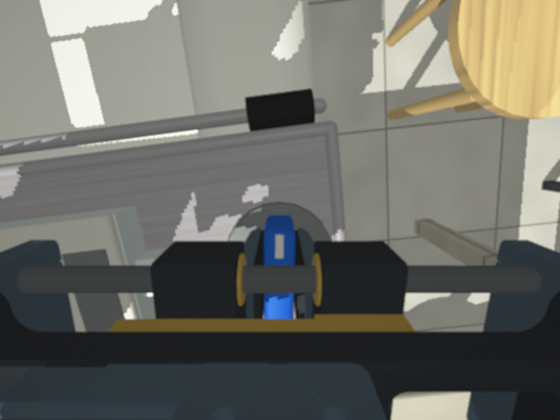

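Call:
apply_moves(steps=[0.0,0.001,0,0,0,0.0,0.002,0,0,0,0.0,0.003,0,0,0,0.0,0.004,0,0,0,0.0,0.004,0,0,0,0.0,0.004,0,0,0,0.0,0.004,0,0,0,0.0,0.004,0,0,0])

```text
time_s: 20.9
ee_pos: [0.5184, -0.244, 0.0459]
eef_rot: [2.455, 1.551, -0.793]
ft_force: [-2.2, 5.9, 18.4]
width: 0.0162
```

```bash
cat > st.py <<'E'
from bub import *
import sys,subprocess
k=sys.argv[1]
subprocess.run(["python3","look.py",k])
i=cv2.imread(f"pics/sraw{k}.png"); u,a,g,n=bub(f"pics/sraw{k}.png");print(u,plane(u,.113,"side")[:2],a)
gg=cv2.cvtColor(i,cv2.COLOR_BGR2GRAY)[380:410,340].astype(int);print("edge",gg.argmin(),gg[gg.argmin()-1:gg.argmin()+2])
cv2.imwrite(f"pics/v{k}.png",cv2.resize(i[240:280,280:330],None,fx=14,fy=14,interpolation=cv2.INTER_CUBIC))
E
python3 st.py 24
```

```text
[ 0.51843922 -0.24402583  0.04588188] [-2.16896944  5.94482618 18.38464023] [1.52382974 0.3424756  0.19851302] 0.01620677397084216 20.9 1.1401632583240175
this script no longer has the robotException ignored in: <_io.TextIOWrapper mode='rw' encoding='UTF-8'>
Traceback (most recent call last):
BrokenPipeError: [Errno 32] Broken pipe
```

```bash
sed -i '/subprocess.run/d; s/import sys,subprocess/import sys/' st.py; python3 st.py 24
```

```text
[303.11764706 261.58823529] [ 0.51453088 -0.0838301 ] 17
edge 20 [127 114 124]
```

View pics/v24.png

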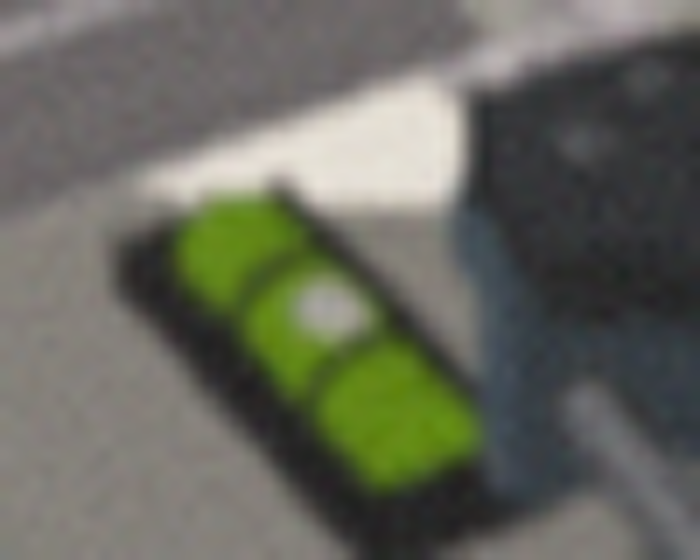

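Call:
apply_moves(steps=[0.0,0.002,0,0,0,0.0,0.002,0,0,0,0.0,0.002,0,0,0,0.0,0.002,0,0,0,0.0,0.002,0,0,0,0.0,0.002,0,0,0,0.0,0.002,0,0,0])

```text
time_s: 21.92
ee_pos: [0.5193, -0.244, 0.0453]
eef_rot: [2.498, 1.549, -0.75]
ft_force: [-3.4, 7.0, 25.1]
width: 0.0161
```

```bash
cat > st.py <<'E'
from bub import *
import sys
k=sys.argv[1]
o=r.observe();print(o["ee_pos"],o["ft_force"],o["wrist_torque"],o["width"],o["time_s"])
ims=[r.capture("side")[:,:,::-1] for _ in range(3)]
i=np.mean(ims,0).astype(np.uint8); cv2.imwrite(f"pics/sraw{k}.png",i)
u,a,g,n=bub(f"pics/sraw{k}.png");print(u,plane(u,.113,"side")[:2],a)
gg=cv2.cvtColor(i,cv2.COLOR_BGR2GRAY)[380:410,340].astype(int);print("edge",gg.argmin(),gg[gg.argmin()-1:gg.argmin()+2])
# orthorectify vial plane: x .495-.53 , y -.12..-.055 at 0.1mm*? 10 px/mm
M=lambda z:np.array([proj(np.array([x,y,z]),"side") for x,y in((.498,-.06),(.528,-.06),(.528,-.115),(.498,-.115))],np.float32)
H=cv2.getPerspectiveTransform(M(.110),np.array([[0,0],[0,300],[550,300],[550,0]],np.float32))
R=cv2.warpPerspective(i,H,(550,300),flags=cv2.INTER_CUBIC); 
cv2.imwrite(f"pics/v{k}.png",R)
E
python3 st.py 25
```

```text
[ 0.51929761 -0.24404922  0.04530779] [-3.42318175  7.01527169 25.09391279] [1.69113672 0.53139104 0.36264647] 0.016098668355854374 21.925
[302.88235294 261.41176471] [ 0.51441492 -0.08326071] 17
edge 20 [126 112 119]
```

View pics/v25.png

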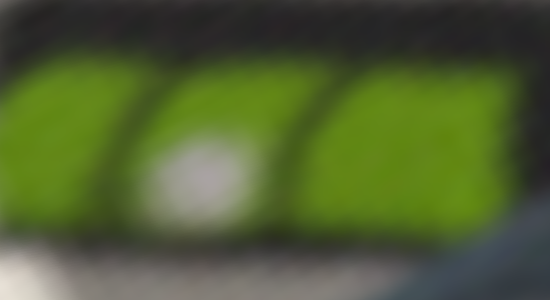

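```bash
cat > mk.py <<'E'
import cv2,numpy as np,sys
for f in sys.argv[1:]:
    R=cv2.imread(f"pics/v{f}.png").astype(float)
    for r0 in(150,165,180,195,205):
        row=R[r0-4:r0+5].mean(0); b=row[:,0];g=row[:,1]
        l=60+g[60:160].argmin(); rr=240+g[240:340].argmin()
        bb=np.clip(b-60,0,None); bb[:l+5]=0; bb[rr-5:]=0
        c=(bb*np.arange(550)).sum()/bb.sum(); th=b[l:rr]>(b[l:rr].max()+30)/2; e=np.where(th)[0]+l
        print(f,r0,"marks",l,rr,"mid",(l+rr)/2,"bubble",round(c,1),(e[0]+e[-1])/2,"off mm",round((c-(l+rr)/2)/(rr-l)*17,2))
E
python3 mk.py 25
```

```text
25 150 marks 119 292 mid 205.5 bubble 209.3 210.5 off mm 0.37
25 165 marks 113 287 mid 200.0 bubble 204.8 205.0 off mm 0.47
25 180 marks 108 283 mid 195.5 bubble 202.0 201.0 off mm 0.63
25 195 marks 106 282 mid 194.0 bubble 200.1 200.0 off mm 0.58
25 205 marks 108 279 mid 193.5 bubble 198.3 197.0 off mm 0.48
```

```bash
python3 - <<'E'
from h import *
p=dict(np.load("wp.npz"))
def pr(X,n):
    if n=="w": q=p["camera_matrix"]@(p["R"]@X+p["t"]); return q[:2]/q[2]
    return proj(X,n)
for f,n in(("w12","w"),("t12","top"),("s12","side")):
    i=cv2.imread(f"pics/{f}.png")
    M=np.array([pr(np.array([x,y,.110]),n) for x,y in((.498,-.06),(.528,-.06),(.528,-.115),(.498,-.115))],np.float32)
    H=cv2.getPerspectiveTransform(M,np.array([[0,0],[0,300],[550,300],[550,0]],np.float32))
    cv2.imwrite(f"pics/v{f}.png",cv2.warpPerspective(i,H,(550,300),flags=cv2.INTER_CUBIC))
cv2.imwrite("pics/vv.png",np.vstack([cv2.resize(cv2.imread(f"pics/v{f}.png"),(367,200)) for f in("w12","t12","s12")]))
E
```

```text
(no output)
```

View pics/vv.png

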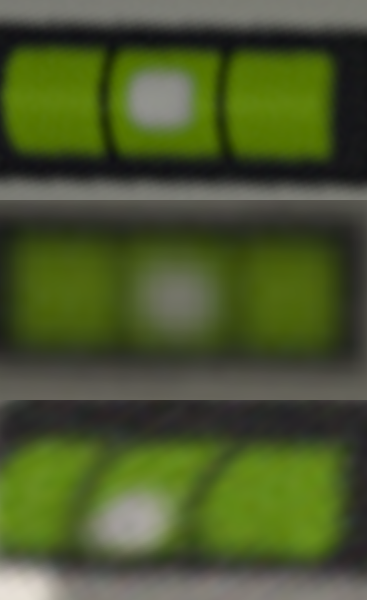

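```bash
sed -i 's/l=60+g\[60:160\].argmin(); rr=240+g\[240:340\].argmin()/l=80+g[80:175].argmin(); rr=255+g[255:350].argmin()/' mk.py; python3 mk.py w12 s12 t12 25
```

```text
w12 150 marks 155 330 mid 242.5 bubble 238.6 239.0 off mm -0.38
w12 165 marks 156 330 mid 243.0 bubble 239.2 239.5 off mm -0.37
w12 180 marks 157 331 mid 244.0 bubble 240.4 241.5 off mm -0.35
w12 195 marks 160 333 mid 246.5 bubble 241.3 242.0 off mm -0.51mk.py:8: RuntimeWarning: invalid value encountered in scalar divide
  c=(bb*np.arange(550)).sum()/bb.sum(); th=b[l:rr]>(b[l:rr].max()+30)/2; e=np.where(th)[0]+l
Traceback (most recent call last):
  File "mk.py", line 9, in <module>
    print(f,r0,"marks",l,rr,"mid",(l+rr)/2,"bubble",round(c,1),(e[0]+e[-1])/2,"off mm",round((c-(l+rr)/2)/(rr-l)*17,2))
                                                                ~^^^
IndexError: index 0 is out of bounds for axis 0 with size 0
```

```bash
sed -i 's/for r0 in(150,165,180,195,205)/for r0 in(155,165,175,185,195)/' mk.py; python3 mk.py s12 25
```

```text
s12 155 marks 119 290 mid 204.5 bubble 205.7 206.0 off mm 0.12
s12 165 marks 115 286 mid 200.5 bubble 202.4 203.0 off mm 0.19
s12 175 marks 115 286 mid 200.5 bubble 199.5 199.5 off mm -0.1
s12 185 marks 110 284 mid 197.0 bubble 195.9 195.0 off mm -0.1
s12 195 marks 107 285 mid 196.0 bubble 192.8 192.5 off mm -0.3
25 155 marks 118 291 mid 204.5 bubble 207.5 208.5 off mm 0.3
25 165 marks 113 287 mid 200.0 bubble 204.8 205.0 off mm 0.47
25 175 marks 109 285 mid 197.0 bubble 202.8 202.0 off mm 0.56
25 185 marks 106 282 mid 194.0 bubble 201.3 201.0 off mm 0.71
25 195 marks 106 282 mid 194.0 bubble 200.1 200.0 off mm 0.58
```

```bash
for k in 26 27 28; do python3 st.py $k; done; python3 mk.py 26 28
```

```text
[ 0.51927963 -0.24404965  0.0453131 ] [-3.46270189  7.0902875  24.78558096] [1.66938029 0.48203207 0.40281726] 0.01619727609725257 22.075
[302.88235294 261.41176471] [ 0.51441492 -0.08326071] 17
edge 20 [126 113 121]
[ 0.51929603 -0.24403589  0.04531082] [-3.6701446   6.36488761 24.65871841] [1.69678193 0.5306438  0.40713037] 0.015792831630769888 22.225
[302.88235294 261.41176471] [ 0.51441492 -0.08326071] 17
edge 20 [127 113 120]
[ 0.51928251 -0.24404186  0.04530133] [-3.78355576  6.00881445 25.26364171] [1.70007559 0.49486674 0.45658506] 0.016495429698299296 22.375
[302.88235294 261.41176471] [ 0.51441492 -0.08326071] 17
edge 20 [128 110 120]
26 155 marks 117 289 mid 203.0 bubble 206.6 207.0 off mm 0.36
26 165 marks 114 285 mid 199.5 bubble 204.2 204.5 off mm 0.47
26 175 marks 110 286 mid 198.0 bubble 202.9 202.5 off mm 0.47
26 185 marks 106 286 mid 196.0 bubble 201.9 201.5 off mm 0.56
26 195 marks 108 283 mid 195.5 bubble 200.2 199.5 off mm 0.46
28 155 marks 117 290 mid 203.5 bubble 207.8 208.5 off mm 0.42
28 165 marks 112 286 mid 199.0 bubble 204.7 205.0 off mm 0.56
28 175 marks 109 286 mid 197.5 bubble 202.5 202.5 off mm 0.48
28 185 marks 107 284 mid 195.5 bubble 201.0 201.0 off mm 0.53
28 195 marks 105 282 mid 193.5 bubble 199.9 199.5 off mm 0.61
```

View pics/sraw28.png

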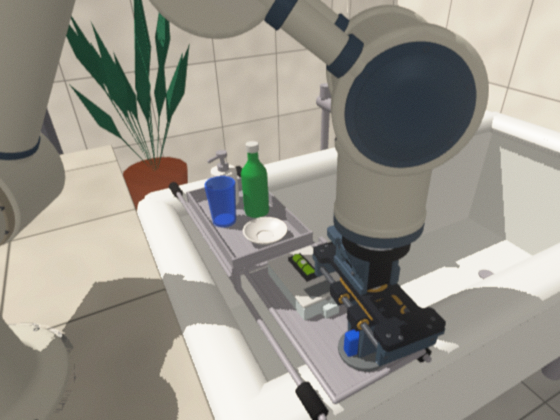

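```bash
python3 - <<'E'
from rig import r
print(r.hand_in())
E
```

```text
the job is handed in; nothing more can be done
None
```

I pressed the lid shut, and it was still fully shut after I let go of it. I then gripped the blue knob, turned it about 1.25 rad clockwise, and handed in at about 22.4 s while still gripping it and pressing down with about 25 N.

**Last checks**
- **Bubble:** it read about 0.5 mm towards the knob from the middle of the marks in the side view, and was steady over three readings. That view read about 0.4 mm too far towards the knob against an earlier wrist-camera view. That puts the bubble within about 0.2 mm of centre.
- **Foot at its stop:** the last 6.7 N of extra push moved the tool only 0.6 mm and the bubble about 0.6 mm. That is far stiffer than the spring, so I take it to be on the stop.
- **Bystanders:** the dish, bottle, tumbler and pump looked unmoved in the last side picture. I did not measure them again.

**What went wrong or disagreed**
- **Lid slip:** on the first try the fingers slipped off the lid's edge and jammed. The wrist force reached about 63 N sideways and 38 N up. I backed off and pressed it again.
- **First knob grip:** at 45 N the force readings made no sense and the push peaked at about 41 N. I let go and gripped again at 15 N. If any of that push came through the gripper's body and not the fingers, it was right at the 40 N limit; I could not tell.
- **Tool point:** the fingertips sat about 35–38 mm higher than the reported tool point, by pictures and touch, so I set heights by touch.
- **Tool tilt:** the tool was left tilted by about 1.2° after the jam. The moves could not correct it.

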